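# Change the cassettes of the kitchen water filter and set its spout

## Task

Service the water filter: lift the brown spent cassette out of the bay and lay it upright in the bamboo tray, and stand every white fresh cassette that is laid out upright in the bay, side by side and lengthwise front to back. Then swing the wire bail down over them until it rests in its catches, then screw the copper elbow clockwise (seen from above) down its stub until its outlet first points at the blue mark, not turning it on past the mark, and last press the red lever fully down. Leave the other kitchen things where they are.

Things in the scene. Friction and masses are not known exactly. Their poses are not given: they have to be found in the camera images.
- station: fixed white water-filter station, base 150 (x) x 480 (y) x 20 mm; origin on the table, x away from the robot, y to the left. Its open grey cassette bay (inside 112 x 190 mm, long side along y, floor 20 mm and wall tops 50 mm above the table) is centred at y = -100 mm; room for three cassettes at y = -160, -100, -40 mm. The 100 mm square head with the stub and elbow is at y = +100 mm (top 90 mm high), the lever's turret at y = +230 mm (70 x 46 mm, 137 mm high)
- bay_floor (a point): centre of the bay's inner floor; axes as the station's
- bail (a joint): wire bail angle, rad: 0 = closed in its catches, about 1.6 to 1.8 at the start (upright, leaning back a little); stiff hinge, stays where it is left (about 1.5 N at the bar moves it)
- bail_bar (a point): middle of the bail's cross bar (red sleeve): steel bar 10 mm thick (the red sleeve 13 mm to the eye), 216 mm long along the station's y, 112 mm from the hinge line. Closed, it lies over the near (-x) ends of the cassettes, 63 mm above the table, 2 mm above their blocks and clear of their fins
- bail_hinge (a point): middle of the bail's hinge line (along the station's y) at the far side of the bay, 63 mm above the table
- elbow (a joint): turn of the elbow on its thread, rad: grows as it is screwed clockwise seen from above; starts at 0 to 0.9, stops at 5.3; going down 4 mm a turn. Stiff (0.12 N m), stays where it is left
- elbow_top (a point): centre of the top of the copper elbow's square hub, on the screw axis. The hub is 34 x 34 mm with upright flats from 17 to 59 mm above the elbow's lower rim (this point is 59 mm above that rim, about 168 mm above the table); point x points along the outlet, point z up
- elbow_outlet (a point): mouth of the elbow's level outlet, a 24 mm pipe with a 29 mm collar, 66 mm out from the screw axis and 23 mm below the hub's top; its x points out of the mouth
- collar: white disc under the elbow, 92 mm across, with a blue radial bar (the mark); origin on the screw axis, x points along the blue bar, z up; fixed, set at a different angle each time. The elbow must be turned clockwise 2.5 to 4.6 rad to point along it
- mark (a point): outer end of the blue mark, 66 mm from the screw axis, 97 mm above the table; the outlet mouth must come straight above it
- lever (a joint): lever angle, rad: 0 = fully down (level), about 0.8 to 1.05 raised at the start; stays where it is left (about 1.2 N at the tip moves it)
- lever_tip (a point): top centre of the lever's red paddle (26 x 26 x 12 mm), 60 mm from the pivot line; with the lever down it lies 60 mm towards the robot (station -x) from the pivot, 156 mm above the table
- lever_pivot (a point): middle of the lever's pivot line (along the station's y), 150 mm above the table
- tray: fixed bamboo tray 200 (x) x 150 (y) x 20 mm, walls 7 mm, inner floor 7 mm above the table; origin at the centre of the underside, x along the 200 mm side
- spent: brown spent filter cassette: block 100 long (its x) x 50 wide (y) x 36 mm tall with a grip fin on top, 44 long (along x), 14 thick (along y), 30 mm tall (top of fin 66 mm above the underside); about 0.2 kg; origin at the centre of the underside, z up. Starts in the bay, its x along the station's x; 0.14 to 0.27 kg; its black fin can be gripped above the bay walls
- fresh1: white fresh filter cassette: block 100 long (its x) x 50 wide (y) x 36 mm tall with a grip fin on top, 44 long (along x), 14 thick (along y), 30 mm tall (top of fin 66 mm above the underside); about 0.2 kg; origin at the centre of the underside, z up (blue fin). Starts on the table; may be absent
- fresh2: white fresh filter cassette: block 100 long (its x) x 50 wide (y) x 36 mm tall with a grip fin on top, 44 long (along x), 14 thick (along y), 30 mm tall (top of fin 66 mm above the underside); about 0.2 kg; origin at the centre of the underside, z up (blue fin). Starts on the table; may be absent
- fresh3: white fresh filter cassette: block 100 long (its x) x 50 wide (y) x 36 mm tall with a grip fin on top, 44 long (along x), 14 thick (along y), 30 mm tall (top of fin 66 mm above the underside); about 0.2 kg; origin at the centre of the underside, z up (blue fin). Starts on the table; may be absent
- tiffin: steel tiffin carrier, 108 mm across, 168 mm tall with its handle, a bystander; origin at the centre of its underside
- jar: closed green ceramic jar, 100 mm across, 136 mm tall, a bystander; origin at the centre of its underside
- clearbox: transparent plastic box with blue lid, 116 x 166 x 77 mm, a bystander; origin at the centre of its underside
- spoon: steel slotted spoon, 248 mm long along its x, a bystander; origin at the centre of its underside
- tumbler: steel tumbler, 68 mm across, 85 mm tall, a bystander; origin at the centre of its underside
- katori: small steel bowl, 100 mm across, 45 mm tall, a bystander; origin at the centre of its underside
Things that resemble listed ones, but are neither listed nor needed, are in the scene too. Leave any green or turquoise look-alike of the fresh2 alone. There is more than one size of the spent; the one meant has the size given above.

How it is judged:
By the outcome, as a careful person would: the job done as asked, in the order asked, and still so for the second after the job is handed in, with the robot touching nothing.
Of fresh1, fresh2, fresh3 only 1 to 3 are there at a start; the rules pass over those that are not, and their reading is None.
At some moment in a run one of fresh1, fresh2, fresh3 may be knocked a few centimetres aside while the robot is not near it.
It also fails if it takes over 210 s, if anything falls off the work surface, if the arm or the gripper's body presses on something with over 40 N, if the wrist force passes 120 N, or if a joint passes its speed limit or range.

## Robot

A 7-joint arm with a two-finger parallel gripper is mounted at the origin on the work surface. World frame = base frame: x ahead of the robot, y to its left, z up, the work surface at z = 0. Lengths are in mm, angles in rad, forces in N, time in s.
With the tool pointing down it reaches from about 400 to 875 mm from the base axis. Payload 4.4 kg.
Tool frame: the origin (TCP) lies midway between the tips of the shut fingers; the grasp point (between the pads) lies 19 mm behind it (ctrl.pinch_z is the distance from the TCP to the grasp point, in mm); z points along the fingers, y is the line along which they close (so a half turn about z gives the same grasp; the last joint's range is limited). The gripper opens to 85 mm and grips with 20 to 120 N. Pads are 22 mm wide; open, the fingers measure 114 mm over their backs; the gripper's body (76 mm by 85 mm) begins 54 mm behind the grasp point. The pads swing forward as they close: fully open they stand 13 mm farther back than shut.
Start: joints at [1.046, 0.628, 0.038, 1.517, -0.027, 0.996, -0.02], TCP at [287.895, -582.781, 231.313] pointing down, gripper open.
Joint ranges: [-3.06, 3.06], [-0.37, 2.12], [-1.25, 1.32], [0.18, 2.47], [-1.1, 4.24], [0.23, 1.98], [-2.94, 2.94]. Speed limits (rad/s): [2.57, 2.57, 3.14, 3.14, 3.14, 3.14, 3.14].

## Interface

Orientations are given as [roll, pitch, yaw] about the fixed x, y, z axes, in that order (R = Rz(yaw) Ry(pitch) Rx(roll)).
In Python, from cell import read_state, cams, order, ctrl gives the robot as it stands.
- The arm moves only by the tool move_arm, never from a script. Its argument "targets" is text: rows parted by semicolons, each of 7 numbers parted by spaces: the gripper's target within -1 to 1 (fully open at 1, half-way at 0, shut at -1), then the shift along the tool's x, y, z in cm, then the turn, a rotation vector about the tool's x, y, z in degrees. A call has 1 to 5 rows; each row shifts and turns the commanded pose from where the row before left it, along the tool's axes as they then stand; what a row does not reach is not made up. A row lasts 1/12 s, in which the tool goes at most 41.7 mm and 7.16 degrees, less where a joint would pass 70% of its speed; a pose out of reach is approached as far as the arm can. A call with a gripper value outside its range is refused whole. The fingers move at their own pace and stop on an object; the grip force is fixed at half the most. Time passes only in rows, so rows that do not move let the fingers close. It gives the time, the measured TCP pose, the force, the opening and the grip force at its end, in the units of the state.
- read_state(): the state, without advancing time (a new reading comes with each control period).
- cams.get_image(name): name is "side" or "top" or "wrist"; returns a dict with "color" (400x640x3 uint8, red, green, blue), "fovy" (degrees; the focal length in pixels is half the picture's height over the tangent of half this angle, whatever the lens; pixels are square), "cx", "cy" (the principal point, pixels), "rvec" (rotation vector, rad) and "tvec" (3), from world to camera coordinates, as OpenCV has them. Camera axes: x right, y down, z forward; pixel columns grow to the right and rows downward; lengths in mm; the calibration is good to about 2 mm. The wrist camera is an equidistant fisheye: a pixel r from the principal point sees the ray r / f radians off the axis. A picture is of the moment at which its call begins. There is no depth.
- order.finish_job(): hands the job in; it is judged then, once.
The state is a dict: "clock": time; "qpos": joint angles; "qd": joint speeds; "tau": joint torques, N m; "eef_pos": TCP position; "tool_rot": TCP orientation; "force": force on the tool from outside, world axes, zero at the start; "torque": the same for the moment, N m; "width": finger opening in mm; "gripper_force": force on a finger pad.
Only numpy, scipy, OpenCV 4.12 (cv2) and the standard library are available. Lean on these libraries where they do the work, as an engineer would, in place of code of your own. Each camera call takes 0.05 s, during which the arm holds its last target. There are 200 camera calls.

## Working session

There is one attempt and no reset: what is moved stays moved. The work goes in short steps, Python scripts to look and compute and a tool call to move; the robot and the scene stay as the last step left them, time stands still between calls to the robot, and variables do not carry over. Pictures are saved under pics/ and viewed, at most 14 in all, crops included, and the job is handed in when it is done.

Besides the shell and the picture viewer there is one more tool, called after "Emit:" as name(argument=value, ...) on one line, values as JSON. move_arm: Moves the arm, as the interface text tells. Its arguments: {"type":"object","properties":{"targets":{"type":"string"}},"required":["targets"]}

```bash
ls; mkdir -p pics; cat > h.py <<'E'
import numpy as np, cv2
from scipy.spatial.transform import Rotation as R
from cell import read_state, cams, order, ctrl
def get(n,save=None):
    d=cams.get_image(n); 
    if save: cv2.imwrite('pics/'+save,cv2.cvtColor(d['color'],cv2.COLOR_RGB2BGR))
    return d
def cam(d):
    f=200/np.tan(np.radians(d['fovy'])/2); M=cv2.Rodrigues(np.array(d['rvec'],float))[0]; t=np.array(d['tvec'],float).ravel()
    return f,M,t
def ray(d,u,v,fish=False):
    f,M,t=cam(d); x=(u-d['cx'])/f; y=(v-d['cy'])/f
    if fish:
        r=np.hypot(x,y)+1e-12; c=np.array([np.sin(r)*x/r,np.sin(r)*y/r,np.cos(r)])
    else: c=np.array([x,y,1.])
    return -M.T@t, M.T@c/np.linalg.norm(c)
def onz(d,u,v,z,fish=False):
    o,r=ray(d,u,v,fish); return o+r*(z-o[2])/r[2]
def tri(*obs):
    A=np.zeros((3,3));b=np.zeros(3)
    for d,u,v,*fi in obs:
        o,r=ray(d,u,v,*fi);P=np.eye(3)-np.outer(r,r);A+=P;b+=P@o
    return np.linalg.solve(A,b)
def proj(d,p,fish=False):
    f,M,t=cam(d); c=M@np.array(p,float)+t
    if fish:
        r=np.hypot(c[0],c[1]); a=np.arctan2(r,c[2]); return np.array([d['cx']+f*a*c[0]/r,d['cy']+f*a*c[1]/r])
    return np.array([d['cx']+f*c[0]/c[2],d['cy']+f*c[1]/c[2]])
def blobs(d,cond,amin=40):
    hsv=cv2.cvtColor(d['color'],cv2.COLOR_RGB2HSV).astype(int)
    m=cond(hsv[...,0],hsv[...,1],hsv[...,2]).astype(np.uint8)
    n,l,s,c=cv2.connectedComponentsWithStats(m)
    out=[]
    for i in range(1,n):
        if s[i,4]>=amin: 
            ys,xs=np.where(l==i); out.append((s[i,4],c[i],cv2.minAreaRect(np.c_[xs,ys].astype(np.float32)),l==i))
    return sorted(out,key=lambda a:-a[0])
E
python3 - <<'E'
from h import *
s=read_state();print(s)
for n in('top','side','wrist'):
    d=get(n,n+'0.png');f,M,t=cam(d);print(n,d['fovy'],d['cx'],d['cy'],-M.T@t,M[2])
print(ctrl.pinch_z)
E
```

```text
pics
{'clock': 0.0, 'qpos': array([ 1.04621116,  0.62934498,  0.03843178,  1.51840419, -0.02702922,
        0.99628238, -0.01997321]), 'qd': array([-3.43352354e-04, -2.12631196e-03, -6.29760354e-04, -1.06978970e-03,
        6.73357255e-05, -2.00276839e-03,  1.24547713e-03]), 'tau': array([-8.84654110e-04, -5.63408732e+01,  1.22605383e+00, -1.93453932e+01,
        1.09479626e-02,  1.01839119e-02,  1.93110475e-05]), 'eef_pos': array([ 287.6132029 , -582.19141064,  230.37806081]), 'tool_rot': array([-3.13967107e+00, -4.50453258e-06,  4.58803462e-01]), 'force': array([ 0.2085851 ,  0.06832162, -0.22711696]), 'torque': array([ 0.02332079, -0.01456171,  0.02230701]), 'gripper_force': 0.0, 'width': 85.59588810516092}
top 45.14255834046614 324.43950155280817 209.34557522978352 [ 388.74652387   31.9605476  1639.86540232] [ 1.13355172e-01 -7.31246405e-04 -9.93554261e-01]
side 44.4242922984087 319.8544492336657 192.95422111620178 [-120.35169125 1207.34586137  982.21405795] [ 0.4300221  -0.72426744 -0.53899691]
wrist 65.70646984690485 317.4611618461155 196.05489023331515 [ 362.99377491 -545.27383901  372.5857896 ] [-0.29109582 -0.14110614 -0.94623056]
18.700000000000003
```

View pics/top0.png

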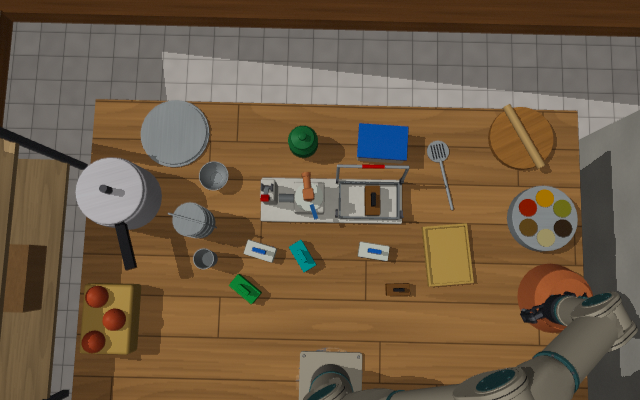

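View pics/side0.png

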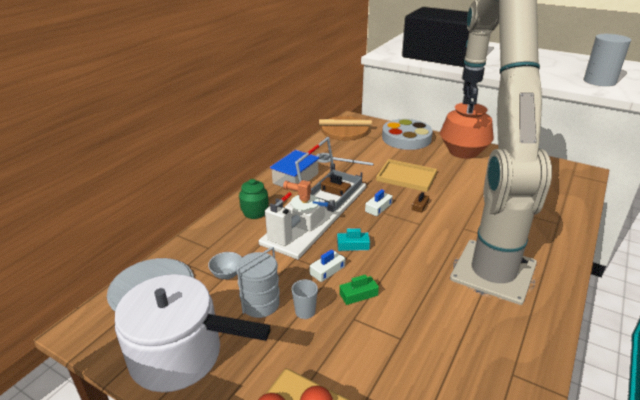

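The top view shows two fresh cassettes (260,251) and (374,251), the spent one in the bay (373,200), a small brown decoy (399,290), the tray (448,254), the elbow (308,190) and the lever (265,195).

```bash
cat > m1.py <<'E'
from h import *
d=get('top');s=get('side')
def rep(name,d,cond,z,amin=15,n=6,box=None):
    for b in blobs(d,cond,amin)[:n]:
        u,v=b[1]
        if box and not(box[0]<u<box[2] and box[1]<v<box[3]): continue
        pts=cv2.boxPoints(b[2]); w=[onz(d,*p,z)[:2] for p in pts]
        e=[w[1]-w[0],w[2]-w[1]]; L=[np.linalg.norm(x) for x in e]; k=int(np.argmax(L))
        print(name,b[0],b[1].round(1),'xy',onz(d,u,v,z)[:2].round(1),'LxW',np.round(sorted(L),1),'yaw',round(np.degrees(np.arctan2(e[k][1],e[k][0]))%180,1))
blue=lambda h,S,v:(h>100)&(h<125)&(S>130)&(v>60)
rep('blue',d,blue,66,8,10)
rep('white',d,lambda h,S,v:(S<50)&(v>170),36,100,12,(200,150,420,300))
rep('red',d,lambda h,S,v:((h<5)|(h>175))&(S>170)&(v>90),150,8,12,(230,140,420,260))
rep('tray',d,lambda h,S,v:(h>15)&(h<28)&(S>100)&(v>140),20,500,4)
rep('brown',d,lambda h,S,v:(h>5)&(h<18)&(S>120)&(v<130)&(v>40),36,100,6,(340,150,420,310))
rep('copper',d,lambda h,S,v:(h>3)&(h<14)&(S>120)&(v>130),155,30,6,(280,150,340,230))
for n,im,(a,b,c,e),k in(('top',d,(235,150,415,305),4),('side',s,(225,130,425,310),3.5)):
    cv2.imwrite(f'pics/{n}c.png',cv2.resize(cv2.cvtColor(im['color'],cv2.COLOR_RGB2BGR)[b:e,a:c],None,fx=k,fy=k,interpolation=cv2.INTER_CUBIC))
E
python3 m1.py
```

```text
blue 1678 [382.3 141.5] xy [ 801.7 -157.5] LxW [116.1 167.2] yaw 87.5
blue 56 [313.5 211.6] xy [560.1  66.5] LxW [12.5 47.1] yaw 19.8
blue 53 [374.3 250.7] xy [ 436.6 -135. ] LxW [12.8 42.8] yaw 80.1
blue 51 [258.3 250.3] xy [428.9 243. ] LxW [12.  43.6] yaw 75.5
white 543 [282.7 214.4] xy [551.5 170.2] LxW [ 54.  240.5] yaw 89.1
white 387 [295.1 190.9] xy [631.9 130.9] LxW [ 72.  156.5] yaw 46.1
white 373 [356.8 199.5] xy [607.8 -77.4] LxW [47.3 98.4] yaw 0.8
white 287 [372.1 250.6] xy [ 437.6 -130.8] LxW [44.8 96.2] yaw 81.9
white 275 [258.1 250.4] xy [429.2 247.8] LxW [45.2 94.5] yaw 73.9
white 156 [392.3 200. ] xy [ 608.8 -196.7] LxW [33.8 95. ] yaw 0.4
red 69 [373. 166.] xy [ 699.8 -118.8] LxW [ 6.4 69.3] yaw 91.4
red 48 [264.4 197.6] xy [590.9 219.2] LxW [18.9 21.9] yaw 91.4
tray 4972 [398.1 319.8] xy [ 212.3 -221.3] LxW [ 101.  1051.9] yaw 89.9
tray 2386 [448. 255.] xy [ 429.4 -387.3] LxW [151.7 202.8] yaw 5.5
tray 1668 [189.4 316.2] xy [207.9 467.9] LxW [100.5 188.7] yaw 91.4
tray 1556 [453.1 207.8] xy [ 589.5 -405.6] LxW [ 99.6 333.5] yaw 83.7
copper 179 [306.4 187.1] xy [626.8  88.8] LxW [29.1 83.2] yaw 4.2
```

View pics/topc.png

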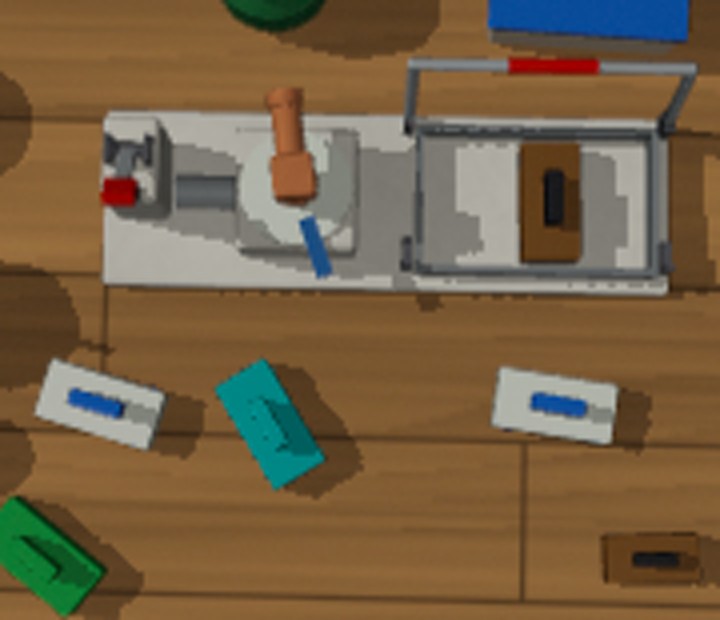

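View pics/sidec.png

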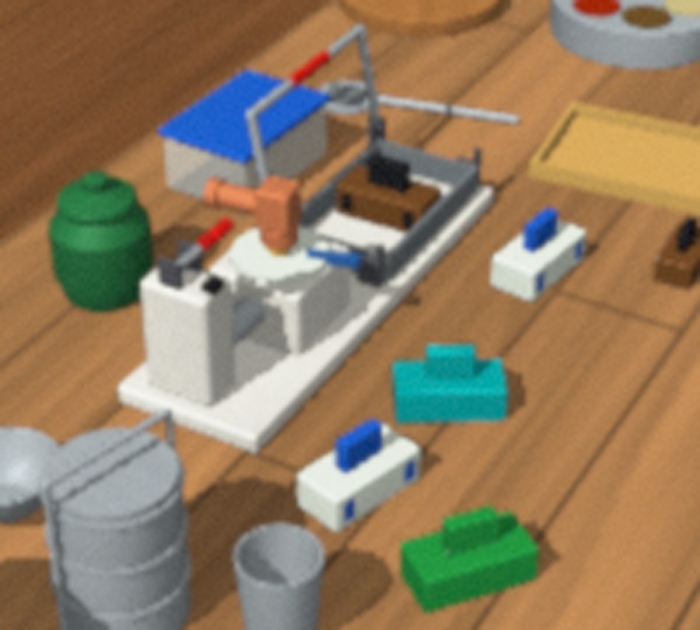

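The crops show the station nearly axis-aligned, the mark pointing back-right towards the robot, the outlet pointing away, the lever raised, and two fresh cassettes with blue fins.

```bash
cat > m2.py <<'E'
from h import *
d=get('top');s=get('side')
T=lambda u,v:(235+u/4,150+v/4)
S=lambda u,v:(225+u/3.5,130+v/3.5)
for n,p,z in [('base nl',(104,280),20),('base nr',(665,289),20),('base fl',(104,112),20),('bay fl',(415,128),50),('bay fr',(660,133),50),('bay nl',(416,273),50),('bay nr',(657,276),50),
  ('hubc',(294,176),168),('fin',(554,197),66),('sp fl',(519,142),56),('sp nr',(580,262),56),('mark out',(323,274),97),('mark in',(307,218),97),('mouth',(285,92),145)]:
    print(n,onz(d,*T(*p),z).round(1))
print('spentfin tri',tri((d,*T(554,170)),(s,*S(388,155))).round(1))
print('lever red tri',tri((d,*T(119,190)),(s,*S(216,235))).round(1))
print('sleeve tri',tri((d,*T(553,66)),(s,*S(310,67))).round(1))
print('hub tri',tri((d,*T(294,176)),(s,*S(278,188))).round(1))
print('mouth tri',tri((d,*T(284,98)),(s,*S(213,190))).round(1))
print('mark tri',tri((d,*T(323,272)),(s,*S(360,262))).round(1))
print('fins', tri((d,374.3,250.7),(s,*S(541,230))).round(1), tri((d,258.3,250.3),(s,*S(359,445))).round(1))
E
python3 m2.py
```

```text
base nl [532.1 244.2  20. ]
base nr [ 536.  -229.8   20. ]
base fl [675.9 249.8  20. ]
bay fl [663.4 -14.9  50. ]
bay fr [ 664.2 -220.    50. ]
bay nl [541.6 -18.2  50. ]
bay nr [ 543.9 -218.3   50. ]
hubc [603.2  81.3 168. ]
fin [ 605.8 -130.3   66. ]
sp fl [ 652.7 -101.6   56. ]
sp nr [ 553.4 -153.5   56. ]
mark out [534.4  58.1  97. ]
mark in [579.5  72.2  97. ]
mouth [673.2  91.  145. ]
spentfin tri [ 617.2 -131.7   85.5]
lever red tri [585.3 212.7 190.6]
sleeve tri [ 692.4 -117.7  173.3]
hub tri [604.6  81.7 161.5]
mouth tri [669.4  92.1 144.8]
mark tri [534.9  57.3  89.5]
fins [ 436.  -137.4   47.5] [427.9 244.6  50. ]
```

Emit:
move_arm(targets="0 0 0 -3.5 0 0 0;0 0 0 -3.5 0 0 0;0 0 0 -3 0 0 0;0 0 0 0 0 0 -7;0 0 0 0 0 0 -7")

```text
clock: 0.77
eef_pos: [288.5, -583.9, 334.1]
tool_rot: [3.137, 0.001, 0.709]
force: [-0.3, -0.1, 0.2]
width: 42.9
gripper_force: 0.0
```

Emit:
move_arm(targets="0 0 0 0 0 0 -7;0 0 0 0 0 0 -7;0 0 0 0 0 0 -7;0 0 0 0 0 0 -7;0 0 0 0 0 0 -7")

```text
clock: 1.18
eef_pos: [287.8, -582.7, 331.3]
tool_rot: [-3.142, -0.0, 1.32]
force: [0.6, -0.1, -0.8]
width: 42.8
gripper_force: 0.0
```

Emit:
move_arm(targets="0 0 0 0 0 0 -7;0 0 0 0 0 0 -7;0 0 0 0 0 0 -7;0 0 0 0 0 0 -7;0 0 0 0 0 0 -7")

```text
clock: 1.6
eef_pos: [287.7, -582.8, 331.3]
tool_rot: [-3.141, -0.0, 1.931]
force: [-0.3, -0.1, 0.5]
width: 42.6
gripper_force: 0.0
```

Emit:
move_arm(targets="0 0 0 0 0 0 -7;0 0 0 0 0 0 -7;0 0 0 0 0 0 -7;0 0 0 0 0 0 -7;0 0 0 0 0 0 -7")

```text
clock: 2.02
eef_pos: [287.7, -582.8, 331.3]
tool_rot: [-3.142, -0.0, 2.542]
force: [-0.6, -0.6, 0.4]
width: 42.5
gripper_force: 0.0
```

Emit:
move_arm(targets="0 0 0 0 0 0 -7;0 0 0 0 0 0 -7;0 0 0 0 0 0 -7;0 0 0 0 0 0 -7;0 0 0 0 0 0 -7")

```text
clock: 2.43
eef_pos: [287.6, -582.8, 331.2]
tool_rot: [3.142, -0.0, -3.131]
force: [1.0, 0.2, -1.0]
width: 42.8
gripper_force: 0.0
```

Emit:
move_arm(targets="0 -2.3 3.2 0 0 0 0;0 -2.3 3.2 0 0 0 0;0 -2.3 3.2 0 0 0 0;0 -2.3 3.2 0 0 0 0;0 -2.3 3.2 0 0 0 0")

```text
clock: 2.85
eef_pos: [402.6, -420.8, 331.4]
tool_rot: [-3.141, -0.0, -3.137]
force: [-0.2, -0.3, -0.5]
width: 42.7
gripper_force: 0.0
```

Emit:
move_arm(targets="0 -2.3 3.2 0 0 0 0;0 -2.3 3.2 0 0 0 0;0 -2.3 3.2 0 0 0 0;0 -2.3 3.2 0 0 0 0;0 -2.3 3.2 0 0 0 0")

```text
clock: 3.27
eef_pos: [517.0, -260.2, 331.5]
tool_rot: [-3.141, 0.0, -3.137]
force: [1.0, 0.3, 1.0]
width: 43.1
gripper_force: 0.0
```

Emit:
move_arm(targets="0 -2.3 3.2 0 0 0 0;0 -2.3 3.2 0 0 0 0;0 -2.3 3.2 0 0 0 0;0 -2.3 3.2 0 0 0 0;0 0 0 0 0 0 0")

```text
clock: 3.68
eef_pos: [611.4, -122.4, 331.8]
tool_rot: [3.134, 0.004, -3.124]
force: [0.4, 1.8, 1.0]
width: 42.5
gripper_force: 0.0
```

```bash
python3 - <<'E'
from h import *
d=get('wrist','w1.png')
print(read_state()['eef_pos'],read_state()['tool_rot'])
for n,p in dict(fin=(606,-130,86),bayfl=(660,-22,50),bayfr=(660,-212,50),baynl=(545,-22,50),baynr=(545,-212,50)).items(): print(n,proj(d,p,True).round(0))
E
```

```text
[ 609.53749321 -126.97107498  331.41099705] [ 3.13807572e+00  1.46949731e-03 -3.12780289e+00]
fin [310. 154.]
bayfl [384. 187.]
bayfr [253. 186.]
baynl [389. 108.]
baynr [251. 106.]
```

View pics/w1.png

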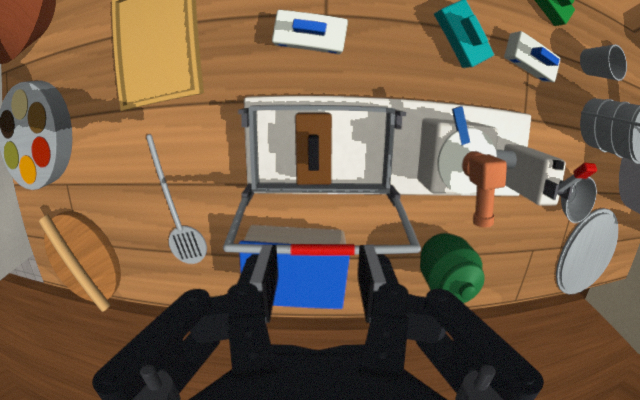

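The wrist picture shows the bay (inner corners about (257,107),(388,107),(388,186),(253,186)), the spent cassette's fin at (313,152), the hub at (487,165), the mark (456–466,108–142), the tray and both fresh cassettes, and no third one.

```bash
cat > m3.py <<'E'
from h import *
d=get('wrist')
im=cv2.cvtColor(d['color'],cv2.COLOR_RGB2BGR)
cv2.imwrite('pics/w2.png',cv2.resize(im[80:260,225:405],None,fx=3.3,fy=3.3,interpolation=cv2.INTER_CUBIC))
cv2.imwrite('pics/w2b.png',cv2.resize(im[90:240,405:605],None,fx=4,fy=4,interpolation=cv2.INTER_CUBIC))
def rep(n,cond,z,box,amin=8):
    hsv=cv2.cvtColor(d['color'],cv2.COLOR_RGB2HSV).astype(int)
    for b in blobs(d,cond,amin):
        u,v=b[1]
        if box[0]<u<box[2] and box[1]<v<box[3]:
            ys,xs=np.where(b[3]); P=np.array([onz(d,x,y,z,True)[:2] for x,y in zip(xs,ys)],np.float32)
            r=cv2.minAreaRect(P); c=cv2.boxPoints(r);e=[c[1]-c[0],c[2]-c[1]];L=[np.linalg.norm(x) for x in e];k=int(np.argmax(L))
            print(n,b[0],(round(u),round(v)),'mean',P.mean(0).round(1),'rect',np.round(r[0],1),np.round(sorted(L),1),'yaw',round(np.degrees(np.arctan2(e[k][1],e[k][0]))%180,1))
blue=lambda h,S,v:(h>100)&(h<125)&(S>130)&(v>60)
rep('freshfin',blue,66,(280,0,600,70)); rep('mark',blue,97,(440,100,480,160))
rep('spentblk',lambda h,S,v:(h>3)&(h<20)&(S>100)&(v<150),56,(290,110,335,190),100)
rep('spentfin',lambda h,S,v:(v<45),86,(300,130,330,175))
rep('sleeve',lambda h,S,v:((h<5)|(h>175))&(S>170)&(v>90),175,(280,240,370,260))
rep('paddle',lambda h,S,v:((h<5)|(h>175))&(S>170)&(v>90),190,(560,150,610,190))
rep('tray',lambda h,S,v:(h>15)&(h<30)&(S>90)&(v>120),20,(110,0,210,110),500)
for p in [(257,107),(388,107),(388,186),(253,186)]: print('bayrim',onz(d,*p,50,True).round(1))
for p in [(246,99),(530,114)]: print('base',onz(d,*p,20,True).round(1))
E
python3 m3.py
```

```text
freshfin 376 (313, 28) mean [ 439.2 -133.6] rect [ 439.2 -133.7] [16.  42.1] yaw 81.6
freshfin 276 (547, 57) mean [431.6 233.2] rect [432.  233.9] [22.2 60.6] yaw 74.9
freshfin 14 (517, 62) mean [451.9 169. ] rect [452.3 169. ] [ 3.1 11.7] yaw 100.6
mark 321 (465, 126) mean [556.7  66.6] rect [557.9  67. ] [14.9 48.6] yaw 21.5
spentblk 2135 (317, 150) mean [ 603.3 -125.9] rect [ 605.2 -126.2] [ 46.9 100.1] yaw 1.5
spentfin 342 (317, 154) mean [ 602.9 -126.3] rect [ 603.3 -126.2] [12.8 44.3] yaw 0.7
sleeve 624 (327, 251) mean [ 693.3 -114. ] rect [ 693.4 -114.1] [11.6 68.9] yaw 90.3
paddle 173 (591, 172) mean [585.9 228.2] rect [585.9 226.1] [20.3 43.5] yaw 92.3
tray 8993 (159, 52) mean [ 446.9 -376.6] rect [ 433.1 -380. ] [161.3 201.3] yaw 5.7
bayrim [ 544.4 -208.8   50. ]
bayrim [541.5 -29.4  50. ]
bayrim [655.3 -22.   50. ]
bayrim [ 657.7 -218.2   50. ]
base [ 533.4 -230.9   20. ]
base [528.8 239.   20. ]
```

View pics/w2.png

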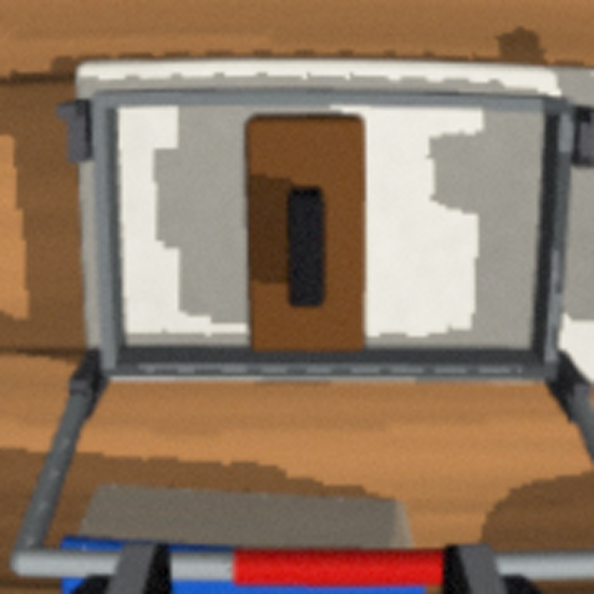

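View pics/w2b.png

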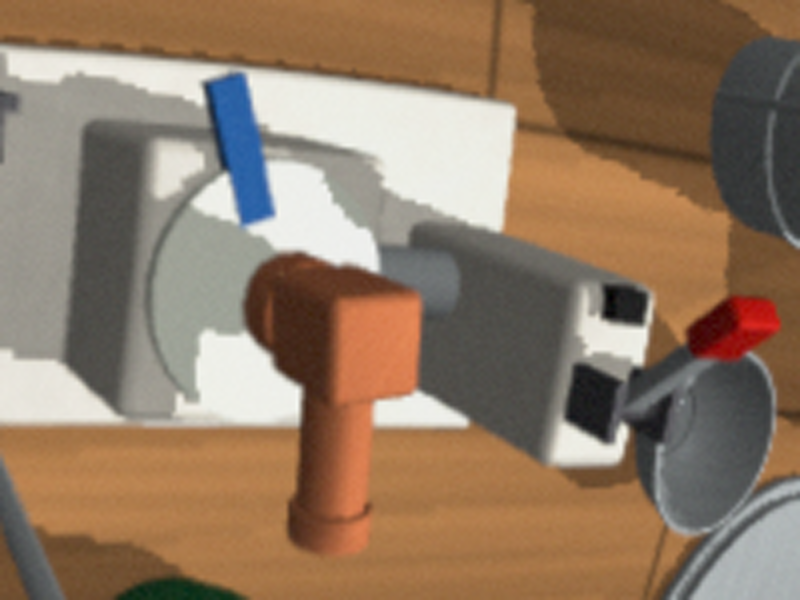

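Spent fin at about (604,-127), top 86 high; the bay centre is about (601,-119), and the hub axis at y≈81 agrees with it. Now I grip the spent cassette.

Emit:
move_arm(targets="0 0.5 0 4 0 0 0;0 0 0 4 0 0 0;0 0 0 4 0 0 0;0 0 0 4 0 0 0;0 0 0 4 0 0 0")

```text
clock: 4.2
eef_pos: [601.6, -136.2, 129.9]
tool_rot: [-3.14, 0.0, -3.14]
force: [0.2, 0.2, 0.6]
width: 42.6
gripper_force: 0.0
```

Emit:
move_arm(targets="0 0 0 3 0 0 0;0 0 0 2 0 0 0;0 0 0 1.5 0 0 0;0 0 0 0.5 0 0 0;0 0 0 0 0 0 0")

```text
clock: 4.62
eef_pos: [601.1, -135.1, 60.1]
tool_rot: [-3.141, -0.003, -3.139]
force: [0.3, -0.0, 0.5]
width: 42.8
gripper_force: 0.0
```

Emit:
move_arm(targets="-1 0 0 0 0 0 0;-1 0 0 0 0 0 0;-1 0 0 0 0 0 0;-1 0 0 0 0 0 0;-1 0 0 0 0 0 0")

```text
clock: 5.03
eef_pos: [602.7, -133.8, 61.9]
tool_rot: [-3.141, 0.001, -3.137]
force: [-1.1, -0.5, 1.4]
width: 12.9
gripper_force: 61.2
```

Emit:
move_arm(targets="-1 0 0 -2 0 0 0;-1 0 0 -3 0 0 0;-1 0 0 -3 0 0 0;-1 0 0 -2 0 0 0;-1 2.1 -3.1 0 0 0 0")

```text
clock: 5.45
eef_pos: [589.8, -155.4, 167.4]
tool_rot: [3.136, 0.016, -3.126]
force: [2.7, 1.0, -1.3]
width: 12.7
gripper_force: 60.6
```

Emit:
move_arm(targets="-1 2.2 -3.2 0 0 0 0;-1 2.2 -3.2 0 0 0 0;-1 2.2 -3.2 0 0 0 0;-1 2.2 -3.2 0 0 0 0;-1 2.2 -3.2 0 0 0 0")

```text
clock: 5.87
eef_pos: [470.9, -326.5, 161.4]
tool_rot: [-3.141, -0.001, -3.137]
force: [1.2, 0.0, -2.8]
width: 13.1
gripper_force: 60.6
```

Emit:
move_arm(targets="-1 2.2 -3.2 0 0 0 0;-1 2 -3 0 0 0 0;-1 0 0 0 0 0 -5;-1 0 0 0 0 0 0;-1 0 0 0 0 0 0")

```text
clock: 6.28
eef_pos: [430.7, -387.0, 161.3]
tool_rot: [3.141, 0.0, -3.052]
force: [0.7, 1.3, -3.6]
width: 12.8
gripper_force: 60.7
```

```bash
python3 - <<'E'
from h import *
print(read_state())
d=get('top','t3.png')
E
```

```text
{'clock': 6.2833, 'qpos': array([ 1.08617923,  0.68835132, -0.64652534,  1.7791494 ,  0.53045877,
        0.85527319,  1.85156069]), 'qd': array([-0.03760953, -0.00490896, -0.01574303,  0.00258743, -0.0051068 ,
       -0.00359584, -0.00762766]), 'tau': array([  2.05615416, -52.43118167,  -7.327234  , -15.80331981,
         0.21438501,   0.12785583,   0.12872532]), 'eef_pos': array([ 430.69911062, -386.95241561,  161.27615796]), 'tool_rot': array([ 3.14080077e+00,  4.67215546e-04, -3.05191774e+00]), 'force': array([ 0.73841809,  1.28604566, -3.56077054]), 'torque': array([ 0.0793832 , -0.03858296,  0.04009842]), 'gripper_force': 60.65817475318909, 'width': 12.83590983616114}
```

Emit:
move_arm(targets="-1 0 0 3 0 0 0;-1 0 0 3 0 0 0;-1 0 0 3 0 0 0;-1 0 0 1.5 0 0 0;-1 0 0 0.5 0 0 0")

```text
clock: 6.75
eef_pos: [430.1, -384.4, 48.8]
tool_rot: [3.138, -0.004, -3.047]
force: [-9.6, 2.4, 20.1]
width: 13.0
gripper_force: 64.0
```

Emit:
move_arm(targets="-1 0 0 0.2 0 0 0;-1 0 0 0 0 0 0;0 0 0 0 0 0 0;0 0 0 0 0 0 0;0 0 0 0 0 0 0")

```text
clock: 7.17
eef_pos: [432.0, -387.5, 50.5]
tool_rot: [-3.14, 0.002, -3.049]
force: [-0.5, -0.4, 0.4]
width: 42.7
gripper_force: 0.0
```

Emit:
move_arm(targets="0 0 0 0 0 0 0;0 0 0 -2 0 0 0;0 0 0 -4 0 0 0;0 0 0 -4 0 0 0;0 0 0 -4 0 0 0")

```text
clock: 7.58
eef_pos: [430.7, -386.7, 191.0]
tool_rot: [3.141, -0.0, -3.049]
force: [1.4, -0.3, -0.9]
width: 42.9
gripper_force: 0.0
```

```bash
cat > m4.py <<'E'
from h import *
d=get('wrist','w4.png')
print(read_state()['eef_pos'],read_state()['tool_rot'],np.abs(read_state()['qd']).max())
T=get('top')
blue=lambda h,S,v:(h>100)&(h<125)&(S>130)&(v>60)
for n,D,fi in(('w',d,True),('t',T,False)):
  for b in blobs(D,blue,15):
    ys,xs=np.where(b[3]); P=np.array([onz(D,x,y,66,fi)[:2] for x,y in zip(xs,ys)],np.float32)
    if b[0]>1500 : continue
    r=cv2.minAreaRect(P); c=cv2.boxPoints(r);e=[c[1]-c[0],c[2]-c[1]];L=[np.linalg.norm(x) for x in e];k=int(np.argmax(L))
    print(n,b[0],b[1].round(),'rect',np.round(r[0],1),np.round(sorted(L),1),'yaw',round(np.degrees(np.arctan2(e[k][1],e[k][0]))%180,1))
E
python3 m4.py
```

```text
[ 435.1276979  -388.9499922   199.12131589] [-3.13295737  0.00939382 -3.04913453] 0.18530638945443562
w 477 [531. 209.] rect [ 433.  -145.6] [16.1 64.6] yaw 80.3
w 119 [607. 298.] rect [579.8 125.8] [20.1 61.9] yaw 27.1
w 75 [449. 396.] rect [ 756.6 -144.4] [17.  36.3] yaw 77.9
t 57 [314. 211.] rect [561.3  67. ] [12.5 48.2] yaw 19.8
t 53 [374. 251.] rect [ 436.6 -135.3] [12.8 42.8] yaw 80.1
t 51 [258. 250.] rect [428.8 243.2] [12.  43.6] yaw 75.5
```

View pics/w4.png

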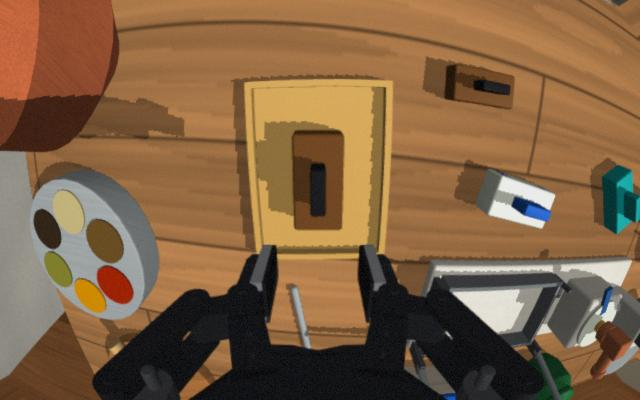

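The spent cassette lies upright inside the tray. Next is the first fresh cassette: fin at about (438,-135), yaw 81°.

Emit:
move_arm(targets="0 0 0 0 0 0 7;0 0 0 0 0 0 7;0 0 0 0 0 0 7;0 0 0 0 0 0 7;0 0 0 0 0 0 7")

```text
clock: 8.1
eef_pos: [430.7, -387.1, 189.2]
tool_rot: [-3.142, -0.0, 2.617]
force: [0.2, -0.1, -0.5]
width: 42.5
gripper_force: 0.0
```

Emit:
move_arm(targets="0 0 0 0 0 0 7;0 0 0 0 0 0 7;0 0 0 0 0 0 7;0 0 0 0 0 0 7;0 0 0 0 0 0 7")

```text
clock: 8.52
eef_pos: [430.7, -387.0, 189.2]
tool_rot: [-3.142, -0.0, 2.006]
force: [0.3, -0.2, -0.7]
width: 43.1
gripper_force: 0.0
```

Emit:
move_arm(targets="0 0 0 0 0 0 7;0 0 0 0 0 0 7;0 0 0 0 0 0 7;0 0 0 0 0 0 7;0 0 0 0 0 0 6")

```text
clock: 8.93
eef_pos: [430.7, -386.9, 189.2]
tool_rot: [-3.141, -0.0, 1.413]
force: [0.5, 1.2, -0.3]
width: 42.7
gripper_force: 0.0
```

Emit:
move_arm(targets="0 3.6 -0.5 0 0 0 0;0 3.6 -0.5 0 0 0 0;0 3.6 -0.5 0 0 0 0;0 3.6 -0.5 0 0 0 0;0 3.6 -0.5 0 0 0 0")

```text
clock: 9.35
eef_pos: [433.1, -203.7, 189.3]
tool_rot: [3.141, -0.0, 1.418]
force: [1.5, 1.4, 0.1]
width: 42.9
gripper_force: 0.0
```

Emit:
move_arm(targets="0 3.6 -0.5 0 0 0 0;0 3.5 -0.4 0 0 0 0;0 0 0 0 0 0 0;0 0 0 0 0 0 0;0 0 0 0 0 0 0")

```text
clock: 9.77
eef_pos: [435.4, -134.3, 189.4]
tool_rot: [3.141, 0.001, 1.419]
force: [0.4, -0.4, -0.2]
width: 42.2
gripper_force: 0.0
```

```bash
python3 m4.py
```

```text
[ 435.33715488 -135.01441935  189.34561163] [3.14125663e+00 7.15337329e-04 1.41717624e+00] 0.017577294701172162
w 709 [318. 184.] rect [ 436.9 -130.6] [12.4 46.9] yaw 81.7
t 56 [314. 212.] rect [560.8  66.8] [12.5 47.1] yaw 19.8
t 51 [258. 250.] rect [428.8 243.2] [12.  43.6] yaw 75.5
t 15 [370. 250.] rect [ 438.5 -119.3] [ 9.8 13. ] yaw 0.7
```

Emit:
move_arm(targets="0 0.1 0.2 4 0 0 0;0 0 0 4 0 0 0;0 0 0 4 0 0 0;0 0 0 2 0 0 0;0 0 0 0.8 0 0 0")

```text
clock: 10.28
eef_pos: [435.3, -134.1, 38.2]
tool_rot: [-3.136, 0.0, 1.416]
force: [-0.8, -0.7, 0.0]
width: 42.5
gripper_force: 0.0
```

Emit:
move_arm(targets="0 0 0 0 0 0 0;-1 0 0 0 0 0 0;-1 0 0 0 0 0 0;-1 0 0 0 0 0 0;-1 0 0 0 0 0 0")

```text
clock: 10.7
eef_pos: [438.3, -133.5, 42.5]
tool_rot: [3.139, 0.0, 1.418]
force: [-0.1, 0.2, -2.3]
width: 12.8
gripper_force: 61.8
```

Emit:
move_arm(targets="-1 0 0 0 0 0 0;-1 0 0 -2 0 0 0;-1 0 0 -4 0 0 0;-1 0 0 -4 0 0 0;-1 0 0 -4 0 0 0")

```text
clock: 11.12
eef_pos: [436.8, -132.8, 183.1]
tool_rot: [-3.141, -0.0, 1.419]
force: [0.1, -0.3, -2.0]
width: 12.8
gripper_force: 61.8
```

Emit:
move_arm(targets="-1 0 0 0 0 0 -7;-1 0 0 0 0 0 -7;-1 0 0 0 0 0 -7;-1 0 0 0 0 0 -7;-1 0 0 0 0 0 -7")

```text
clock: 11.53
eef_pos: [437.3, -133.2, 181.9]
tool_rot: [3.141, 0.001, 2.036]
force: [0.4, -0.3, -1.4]
width: 12.7
gripper_force: 61.9
```

Emit:
move_arm(targets="-1 0 0 0 0 0 -7;-1 0 0 0 0 0 -7;-1 0 0 0 0 0 -7;-1 0 0 0 0 0 -7;-1 0 0 0 0 0 -7")

```text
clock: 11.95
eef_pos: [437.2, -133.2, 181.7]
tool_rot: [-3.141, 0.001, 2.646]
force: [0.3, -0.4, -1.8]
width: 12.7
gripper_force: 61.9
```

Emit:
move_arm(targets="-1 0 0 0 0 0 -7;-1 0 0 0 0 0 -7;-1 0 0 0 0 0 -7;-1 0 0 0 0 0 -7;-1 0 0 0 0 0 -1")

```text
clock: 12.37
eef_pos: [437.1, -133.3, 181.5]
tool_rot: [-3.141, -0.0, -3.133]
force: [-0.1, 0.5, -1.5]
width: 13.2
gripper_force: 61.9
```

Emit:
move_arm(targets="-1 0 0 0 0 0 0;-1 0 0 0 0 0 0")

```text
clock: 12.53
eef_pos: [437.3, -133.3, 181.4]
tool_rot: [-3.141, -0.0, -3.14]
force: [-0.5, 0.7, -3.1]
width: 13.1
gripper_force: 61.9
```

```bash
python3 m4.py
```

```text
[ 437.35455267 -133.25326425  181.44640801] [-3.14120279e+00  4.92774589e-05 -3.13916185e+00] 0.006372450677737937
w 377 [501. 302.] rect [582.2  92.6] [17.6 61.8] yaw 20.1
w 310 [606. 183.] rect [424.7 227.8] [13.7 76.4] yaw 76.1
t 57 [314. 211.] rect [561.3  67. ] [12.5 48.2] yaw 19.8
t 51 [258. 250.] rect [428.8 243.2] [12.  43.6] yaw 75.5
```

View pics/w4.png

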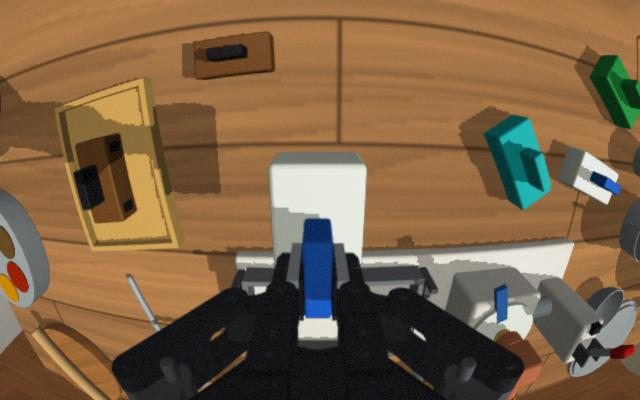

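Emit:
move_arm(targets="-1 -4 0.3 0 0 0 0;-1 -4 0.3 0 0 0 0;-1 -4 0.4 0 0 0 0;-1 -4 0.4 0 0 0 0;-1 -0.4 0 0 0 0 -0.5")

```text
clock: 13.05
eef_pos: [609.0, -115.8, 181.7]
tool_rot: [3.139, 0.009, -3.128]
force: [1.7, 0.4, -1.0]
width: 12.6
gripper_force: 61.9
```

Emit:
move_arm(targets="-1 0 0 3 0 0 0;-1 0 0 3 0 0 0;-1 0 0 1.5 0 0 0;-1 0 0 0 0 0 0;-1 0 0 0 0 0 0")

```text
clock: 13.47
eef_pos: [600.8, -118.1, 105.8]
tool_rot: [3.141, -0.002, -3.128]
force: [0.1, -0.1, -1.3]
width: 12.8
gripper_force: 61.7
```

```bash
python3 - <<'E'
from h import *
d=get('wrist');print(read_state()['eef_pos'],read_state()['tool_rot'])
im=cv2.cvtColor(d['color'],cv2.COLOR_RGB2BGR)
s=cv2.cvtColor(get('side')['color'],cv2.COLOR_RGB2BGR)
a=cv2.resize(im[100:400,170:500],(400,364)); b=cv2.resize(s[120:230,280:401],(400,364),interpolation=cv2.INTER_CUBIC)
cv2.imwrite('pics/p5.png',np.hstack([a,b]))
E
```

```text
[ 601.94442315 -118.00121175  107.02241997] [ 3.14146548e+00  1.04961744e-03 -3.12808974e+00]
```

View pics/p5.png

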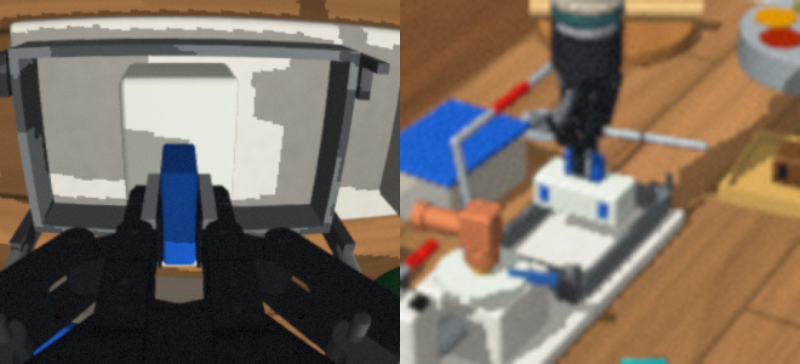

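The cassette hangs over the bay, aligned, with its near end just inside the near wall (crop rows 64 and 56). I check the numbers.

```bash
python3 - <<'E'
from h import *
d=get('wrist')
g=lambda u,v,z:onz(d,170+u/1.212,100+v/1.212,z,True).round(1)
print('near wall inner',g(100,55,50),g(280,52,50),'block near bottom',g(125,66,66),g(232,66,66),'top',g(128,78,102),g(235,78,102),'L wall',g(38,150,50),'R wall',g(333,150,50),'far wall',g(100,205,50))
s=read_state();print(s['eef_pos'])
E
```

```text
near wall inner [ 553.  -161.2   50. ] [549.7 -62.8  50. ] block near bottom [ 556.  -145.2   66. ] [555.3 -91.7  66. ] top [ 553.7 -139.   102. ] [553.1 -95.5 102. ] L wall [ 610.7 -203.7   50. ] R wall [608.6 -22.1  50. ] far wall [ 648.1 -167.2   50. ]
[ 602.63755503 -118.19117799  108.00427358]
```

Emit:
move_arm(targets="-1 0 0 1.2 0 0 0;-1 0 0 1 0 0 0;-1 0 0 1 0 0 0;-1 0 0 0.7 0 0 0;-1 0 0 0 0 0 0")

```text
clock: 14.03
eef_pos: [600.5, -118.3, 65.3]
tool_rot: [3.141, -0.002, -3.128]
force: [0.2, 0.1, -1.9]
width: 12.8
gripper_force: 61.9
```

Emit:
move_arm(targets="-1 0 0 0.3 0 0 0;-1 0 0 0.2 0 0 0;-1 0 0 0 0 0 0;-1 0 0 0 0 0 0")

```text
clock: 14.37
eef_pos: [601.6, -118.2, 62.5]
tool_rot: [-3.142, 0.0, -3.128]
force: [-0.0, 0.1, -1.3]
width: 12.7
gripper_force: 61.8
```

Emit:
move_arm(targets="-1 0 0 0.2 0 0 0;0 0 0 0 0 0 0;0 0 0 0 0 0 0;0 0 0 0 0 0 0;0 0 0 0 0 0 0")

```text
clock: 14.78
eef_pos: [601.5, -118.4, 60.3]
tool_rot: [-3.142, 0.0, -3.128]
force: [-0.1, 0.0, -0.7]
width: 42.8
gripper_force: 0.0
```

Emit:
move_arm(targets="0 0 0 -1 0 0 0;0 0 0 -4 0 0 0;0 0 0 -4 0 0 0;0 0 0 -4 0 0 0;0 0 0 -4 0 0 0")

```text
clock: 15.2
eef_pos: [601.1, -118.0, 232.7]
tool_rot: [3.141, 0.0, -3.127]
force: [0.8, -0.6, -0.6]
width: 42.9
gripper_force: 0.0
```

Emit:
move_arm(targets="0 1.7 3.6 0 0 0 0;0 1.7 3.6 0 0 0 0;0 1.7 3.6 0 0 0 0;0 1.7 3.6 0 0 0 0;0 1.7 3.6 0 0 0 0")

```text
clock: 15.62
eef_pos: [512.9, 61.9, 231.2]
tool_rot: [-3.142, 0.001, -3.128]
force: [0.7, 1.1, -0.3]
width: 43.0
gripper_force: 0.0
```

Emit:
move_arm(targets="0 1.7 3.6 0 0 0 0;0 1.7 3.6 0 0 0 0;0 1.7 3.6 0 0 0 0;0 1.7 3.6 0 0 0 0;0 1.7 3.6 0 0 0 0")

```text
clock: 16.03
eef_pos: [425.4, 240.9, 231.1]
tool_rot: [3.142, 0.001, -3.128]
force: [0.7, 0.4, 0.5]
width: 42.9
gripper_force: 0.0
```

Emit:
move_arm(targets="0 0 0 0 0 0 7;0 0 0 0 0 0 7;0 0 0 0 0 0 7;0 0 0 0 0 0 7;0 0 0 0 0 0 7")

```text
clock: 16.45
eef_pos: [426.3, 239.6, 231.0]
tool_rot: [3.141, 0.0, 2.539]
force: [0.7, -1.0, 0.5]
width: 42.3
gripper_force: 0.0
```

Emit:
move_arm(targets="0 0 0 0 0 0 7;0 0 0 0 0 0 7;0 0 0 0 0 0 7;0 0 0 0 0 0 7;0 0 0 0 0 0 7")

```text
clock: 16.87
eef_pos: [426.3, 239.6, 231.0]
tool_rot: [3.141, -0.0, 1.928]
force: [0.1, 0.6, 0.5]
width: 43.0
gripper_force: 0.0
```

Emit:
move_arm(targets="0 0 0 0 0 0 7;0 0 0 0 0 0 7;0 0 0 0 0 0 7;0 0 0 0 0 0 7;0 0 0 0 0 0 7")

```text
clock: 17.28
eef_pos: [426.3, 239.7, 231.0]
tool_rot: [3.141, -0.001, 1.317]
force: [0.9, -0.9, 0.3]
width: 42.3
gripper_force: 0.0
```

Emit:
move_arm(targets="0 0 0 0 0 0 0;0 0 0 0 0 0 0")

```text
clock: 17.45
eef_pos: [426.4, 239.7, 230.8]
tool_rot: [3.141, -0.001, 1.327]
force: [-0.4, 0.7, 0.4]
width: 42.8
gripper_force: 0.0
```

```bash
python3 m4.py
```

```text
[426.35294908 239.64129731 230.6973493 ] [ 3.14132512e+00 -4.73184784e-04  1.32664661e+00] 0.010078212864379328
w 1235 [574. 319.] rect [ 808.1 -164.7] [124.  177.3] yaw 87.3
w 813 [548. 349.] rect [ 779.  -178.2] [ 70.4 146.4] yaw 89.5
w 552 [318. 168.] rect [429.4 248.1] [12.3 46.3] yaw 75.7
w 199 [463. 290.] rect [577.4  47.3] [20.  34.5] yaw 20.0
t 56 [314. 212.] rect [560.8  66.8] [12.5 47.1] yaw 19.8
t 55 [371. 200.] rect [ 604.7 -120.4] [ 9.9 43.4] yaw 0.7
t 25 [262. 251.] rect [425.3 231.7] [12.6 19.8] yaw 77.4
```

View pics/w4.png

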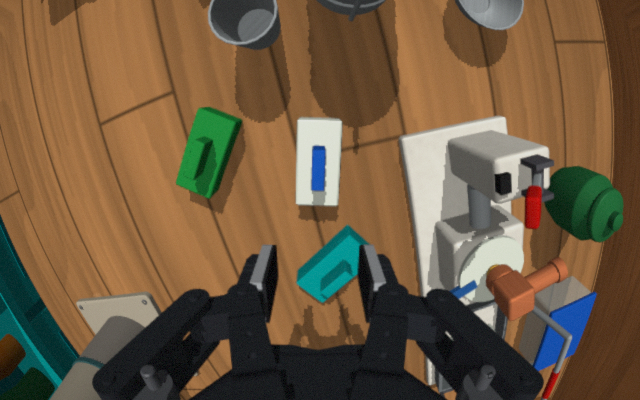

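Emit:
move_arm(targets="0 0.6 0.1 4 0 0 0;0 0 0 4 0 0 0;0 0 0 4 0 0 0;0 0 0 3.5 0 0 0;0 0 0 2 0 0 0")

```text
clock: 17.97
eef_pos: [427.3, 244.0, 52.1]
tool_rot: [-3.138, 0.003, 1.325]
force: [-0.7, -0.8, 0.2]
width: 42.9
gripper_force: 0.0
```

Emit:
move_arm(targets="0 0 0 1.4 0 0 0;0 0 0 0 0 0 0;0 0 0 0 0 0 0;-1 0 0 0 0 0 0;-1 0 0 0 0 0 0")

```text
clock: 18.38
eef_pos: [429.8, 245.4, 42.6]
tool_rot: [3.14, -0.002, 1.323]
force: [-1.2, -0.9, 1.2]
width: 19.7
gripper_force: 0.0
```

Emit:
move_arm(targets="-1 0 0 0 0 0 0;-1 0 0 0 0 0 0;-1 0 0 0 0 0 0")

```text
clock: 18.63
eef_pos: [429.5, 245.3, 42.4]
tool_rot: [3.14, -0.001, 1.323]
force: [-0.5, -0.1, 7.5]
width: 12.8
gripper_force: 63.1
```

Emit:
move_arm(targets="-1 0 0 -2 0 0 0;-1 0 0 -4 0 0 0;-1 0 0 -4 0 0 0;-1 0 0 -4 0 0 0;-1 0 0 -4 0 0 0")

```text
clock: 19.05
eef_pos: [428.3, 244.5, 223.3]
tool_rot: [-3.141, 0.0, 1.323]
force: [1.1, 0.3, -2.8]
width: 12.9
gripper_force: 61.8
```

Emit:
move_arm(targets="-1 0 0 0 0 0 -7;-1 0 0 0 0 0 -7;-1 0 0 0 0 0 -7;-1 0 0 0 0 0 -7;-1 0 0 0 0 0 -7")

```text
clock: 19.47
eef_pos: [428.7, 244.5, 221.5]
tool_rot: [3.142, 0.0, 1.94]
force: [-0.0, 0.1, -2.0]
width: 13.0
gripper_force: 61.9
```

Emit:
move_arm(targets="-1 0 0 0 0 0 -7;-1 0 0 0 0 0 -7;-1 0 0 0 0 0 -7;-1 0 0 0 0 0 -7;-1 0 0 0 0 0 -7")

```text
clock: 19.88
eef_pos: [428.7, 244.4, 221.3]
tool_rot: [-3.141, 0.0, 2.55]
force: [-0.3, -0.4, -1.8]
width: 12.3
gripper_force: 61.9
```

Emit:
move_arm(targets="-1 0 0 0 0 0 -7;-1 0 0 0 0 0 -7;-1 0 0 0 0 0 -7;-1 0 0 0 0 0 -7;-1 0 0 0 0 0 -7")

```text
clock: 20.3
eef_pos: [428.7, 244.4, 221.3]
tool_rot: [-3.141, 0.0, -3.122]
force: [0.5, -0.6, -1.9]
width: 13.1
gripper_force: 61.9
```

Emit:
move_arm(targets="-1 0 0 0 0 0 0;-1 0 0 0 0 0 0")

```text
clock: 20.47
eef_pos: [428.8, 244.4, 221.2]
tool_rot: [-3.141, -0.0, -3.132]
force: [-0.7, 0.7, -1.0]
width: 12.9
gripper_force: 61.8
```

Emit:
move_arm(targets="-1 0 -3.8 0 0 0 0;-1 0 -3.8 0 0 0 0;-1 0 -3.8 0 0 0 0;-1 0 -3.8 0 0 0 0;-1 0 -3.8 0 0 0 0")

```text
clock: 20.88
eef_pos: [431.1, 53.2, 221.5]
tool_rot: [-3.141, 0.0, -3.131]
force: [1.1, -0.9, -3.1]
width: 12.6
gripper_force: 61.8
```

Emit:
move_arm(targets="-1 0 -3.8 0 0 0 0;-1 0 -3.8 0 0 0 0;-1 0 -3.8 0 0 0 0;-1 -4.1 0 0 0 0 0;-1 -4.1 0 0 0 0 0")

```text
clock: 21.3
eef_pos: [513.4, -64.3, 220.9]
tool_rot: [-3.138, -0.003, -3.141]
force: [2.2, 1.4, -1.3]
width: 12.9
gripper_force: 61.8
```

Emit:
move_arm(targets="-1 -4.1 0 0 0 0 0;-1 -4.1 0 0 0 0 0;-1 -0.6 0 0 0 0 0;-1 0 0 0 0 0 0;-1 0 0 0 0 0 0")

```text
clock: 21.72
eef_pos: [602.1, -56.4, 220.6]
tool_rot: [-3.142, -0.002, -3.129]
force: [-1.1, -0.1, -2.4]
width: 13.0
gripper_force: 61.8
```

Emit:
move_arm(targets="-1 0 0 4 0 0 0;-1 0 0 4 0 0 0;-1 0 0 3.3 0 0 0;-1 0 0 0 0 0 0;-1 0 0 0 0 0 0")

```text
clock: 22.13
eef_pos: [600.7, -57.0, 107.8]
tool_rot: [-3.141, -0.004, -3.128]
force: [1.0, 0.3, -0.8]
width: 12.8
gripper_force: 61.7
```

```bash
python3 - <<'E'
from h import *
d=get('wrist');print(read_state()['eef_pos'],read_state()['tool_rot'])
im=cv2.cvtColor(d['color'],cv2.COLOR_RGB2BGR)
s=cv2.cvtColor(get('side')['color'],cv2.COLOR_RGB2BGR)
a=cv2.resize(im[100:400,170:500],(400,364)); b=cv2.resize(s[120:230,280:401],(400,364),interpolation=cv2.INTER_CUBIC)
cv2.imwrite('pics/p6.png',np.hstack([a,b]))
E
```

```text
[602.89347747 -56.49997895 109.72842097] [ 3.14158260e+00  5.54584219e-04 -3.12801942e+00]
```

View pics/p6.png

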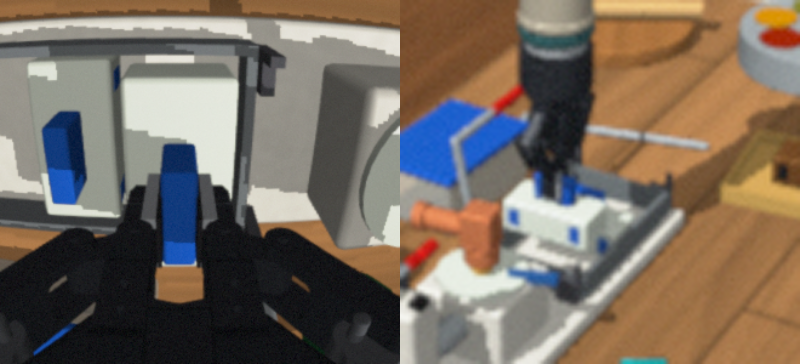

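Emit:
move_arm(targets="-1 0.1 -0.3 1.2 0 0 0;-1 0 0 1.2 0 0 0;-1 0 0 1.2 0 0 0;-1 0 0 0.7 0 0 0;-1 0 0 0 0 0 0")

```text
clock: 22.65
eef_pos: [600.6, -59.9, 63.2]
tool_rot: [3.142, -0.004, -3.128]
force: [-0.2, 0.5, -1.2]
width: 12.7
gripper_force: 61.8
```

Emit:
move_arm(targets="-1 0 0 0.3 0 0 0;-1 0 0 0.2 0 0 0;-1 0 0 0.1 0 0 0;-1 0 0 0 0 0 0")

```text
clock: 22.98
eef_pos: [601.9, -59.8, 62.3]
tool_rot: [-3.14, 0.0, -3.128]
force: [-7.4, -1.5, 20.0]
width: 12.9
gripper_force: 65.0
```

Emit:
move_arm(targets="-1 0 0 -0.1 0 0 0;0 0 0 0 0 0 0;0 0 0 0 0 0 0;0 0 0 0 0 0 0;0 0 0 -1 0 0 0")

```text
clock: 23.4
eef_pos: [601.0, -59.8, 69.0]
tool_rot: [3.141, -0.003, -3.128]
force: [0.4, -0.4, -0.6]
width: 42.6
gripper_force: 0.0
```

Emit:
move_arm(targets="0 0 0 -4 0 0 0;-1 0 0 -4 0 0 0;-1 0 0 -4 0 0 0;-1 0 0 -4 0 0 0;-1 0 0 -3 0 0 0")

```text
clock: 23.82
eef_pos: [603.0, -59.1, 264.5]
tool_rot: [3.141, 0.004, -3.127]
force: [1.5, 0.0, 0.5]
width: 0.2
gripper_force: 0.0
```

Emit:
move_arm(targets="-1 -3 -1.4 0 0 0 0;-1 -3 -1.4 0 0 0 0;-1 -3 -1.4 0 0 0 0;-1 -3 -1.4 0 0 0 0;-1 0 0 0 0 0 0")

```text
clock: 24.23
eef_pos: [727.0, -118.0, 259.1]
tool_rot: [-3.141, 0.003, -3.133]
force: [-1.0, -0.6, -0.8]
width: 0.1
gripper_force: 0.0
```

Emit:
move_arm(targets="-1 0 0 0 0 0 0;-1 0 0 0 0 0 0;-1 0 0 0 0 0 0")

```text
clock: 24.48
eef_pos: [722.0, -112.9, 260.8]
tool_rot: [3.141, -0.0, -3.126]
force: [-0.7, 0.4, 0.1]
width: 0.1
gripper_force: 0.0
```

```bash
python3 - <<'E'
from h import *
d=get('wrist');print(read_state()['eef_pos'],read_state()['tool_rot'],np.abs(read_state()['qd']).max())
im=cv2.cvtColor(d['color'],cv2.COLOR_RGB2BGR)
s=get('side');t=get('top')
red=lambda h,S,v:((h<5)|(h>175))&(S>170)&(v>90)
for n,D,fi in(('w',d,1),('s',s,0),('t',t,0)):
    for b in blobs(D,red,20)[:5]: print(n,b[0],b[1].round(1))
b=cv2.resize(cv2.cvtColor(s['color'],cv2.COLOR_RGB2BGR)[120:230,280:401],(400,364),interpolation=cv2.INTER_CUBIC)
cv2.imwrite('pics/p7.png',np.hstack([cv2.resize(im[80:400,140:500],(400,364)),b]))
E
```

```text
[ 722.04837729 -113.14456498  261.02630426] [ 3.14141368e+00 -1.16429399e-04 -3.12630902e+00] 0.003861250873664976
w 1450 [315.4 167.5]
w 118 [635.8  89.4]
s 34 [286.  196.4]
s 27 [313.3 148.7]
t 69 [373. 166.]
t 47 [264.3 197.5]
```

View pics/p7.png

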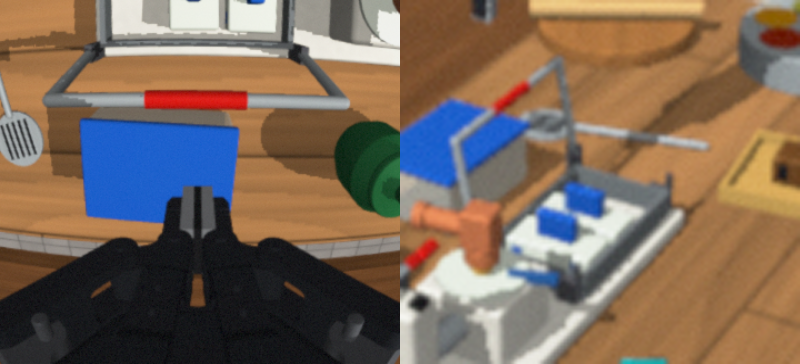

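Both fresh cassettes stand in the bay side by side; the shut fingers are behind the bail, and its sleeve is at wrist (315,167).

```bash
python3 - <<'E'
from h import *
d=get('wrist');s=get('side');t=get('top')
print('bar',tri((d,315.4,167.5,True),(t,373,166)),tri((s,313.3,148.7),(t,373,166)),tri((d,315.4,167.5,True),(s,313.3,148.7)))
# p7 left crop scale 360/400, 320/364 ; hinge blocks
g=lambda u,v,z:onz(d,140+u*0.9,80+v*320/364,z,True).round(1)
print('hinge L',g(97,52,63),'R',g(297,48,63),'far rim outer',g(200,45,50))
E
```

```text
bar [ 692.43330104 -115.21940956  184.37037084] [ 693.33732248 -116.80688412  175.27855639] [ 692.84946147 -115.77926907  176.03689635]
hinge L [ 673.6 -215.3   63. ] R [666.7 -13.   63. ] far rim outer [ 668.6 -111.    50. ]
```

Emit:
move_arm(targets="-1 0 0 4 0 0 0;-1 0 0 4 0 0 0;-1 0 0 3.1 0 0 0;-1 0 0 0 0 0 0;-1 0 0 0 0 0 0")

```text
clock: 25.2
eef_pos: [721.8, -114.2, 148.1]
tool_rot: [3.141, -0.003, -3.128]
force: [1.2, 0.3, 1.2]
width: 0.2
gripper_force: 0.0
```

Emit:
move_arm(targets="-1 1 -0.3 0 0 0 0;-1 1 0 0 0 0 0;-1 1.5 0 0 0 0 0;-1 1.5 0 0 0 0 0;-1 0 0 0 0 0 0")

```text
clock: 25.62
eef_pos: [673.1, -117.9, 153.3]
tool_rot: [-3.14, 0.004, -3.128]
force: [-0.6, -0.5, -0.2]
width: 0.0
gripper_force: 0.0
```

Emit:
move_arm(targets="-1 1.5 0 0 0 0 0;-1 1.5 0 0.1 0 0 0;-1 1.1 0 0.2 0 0 0;-1 0 0 0 0 0 0;-1 0 0 0 0 0 0")

```text
clock: 26.03
eef_pos: [633.7, -118.5, 148.3]
tool_rot: [-3.141, 0.003, -3.128]
force: [0.5, 0.1, 0.8]
width: -0.5
gripper_force: 0.0
```

```bash
cat > red.py <<'E'
from h import *
d=get('wrist','wr.png');s=get('side','sr.png');t=get('top','tr.png');st=read_state();print(st['eef_pos'],st['force'])
red=lambda h,S,v:((h<5)|(h>175))&(S>170)&(v>90)
for n,D,fi in(('w',d,1),('s',s,0),('t',t,0)):
    for b in blobs(D,red,12)[:6]: print(n,b[0],b[1].round(1))
for th in(1.77,1.05,.5,0): 
    p=(670-112*np.cos(th),-116,63+112*np.sin(th)); print(th,'w',proj(d,p,True).round(),'s',proj(s,p).round(),'t',proj(t,p).round())
E
python3 red.py
```

```text
[ 633.5085845  -118.1947807   147.23844475] [-0.27889357  0.18374929  0.39362178]
w 3814 [325.1 236.7]
s 33 [286.  196.4]
s 30 [332.  157.8]
t 46 [264.3 197.5]
t 37 [368.1 192. ]
1.77 w [320. 366.] s [313. 149.] t [373. 167.]
1.05 w [323. 235.] s [332. 158.] t [372. 192.]
0.5 w [323. 131.] s [343. 172.] t [371. 208.]
0 w [322. 104.] s [346. 186.] t [369. 214.]
```

The bail follows the model (angle ≈1.05). Now I go over it and press it down along its arc.

Emit:
move_arm(targets="-1 0 0 -2.5 0 0 0;-1 0 0 -2 0 0 0;-1 2.4 0 0 0 0 0;-1 0 0 0 0 0 0;-1 0 0 2.4 0 0 0")

```text
clock: 26.6
eef_pos: [611.2, -118.6, 171.7]
tool_rot: [-3.14, 0.009, -3.128]
force: [1.6, -0.3, -0.1]
width: 0.1
gripper_force: 0.0
```

Emit:
move_arm(targets="-1 0.6 0 0.4 0 0 0;-1 0.7 0 0.6 0 0 0;-1 0.8 0 0.7 0 0 0;-1 0.8 0 0.8 0 0 0;-1 0 0 0 0 0 0")

```text
clock: 27.02
eef_pos: [576.1, -119.3, 141.0]
tool_rot: [-3.141, -0.005, -3.128]
force: [0.3, -0.2, -0.2]
width: -0.0
gripper_force: 0.0
```

Emit:
move_arm(targets="-1 0.6 0 0.9 0 0 0;-1 0.6 0 1 0 0 0;-1 0.5 0 1 0 0 0;-1 0.4 0 1 0 0 0;-1 0 0 0 0 0 0")

```text
clock: 27.43
eef_pos: [556.3, -119.5, 102.1]
tool_rot: [3.142, -0.004, -3.128]
force: [-0.5, -0.1, -1.1]
width: 0.2
gripper_force: 0.0
```

```bash
python3 red.py
```

```text
[ 558.93894385 -119.19533549  104.04574206] [-0.64505957 -0.27240905  0.51236401]
s 32 [285.8 196.4]
s 17 [334.6 163.9]
t 48 [264.3 197.5]
1.77 w [320. 483.] s [313. 149.] t [373. 167.]
1.05 w [323. 414.] s [332. 158.] t [372. 192.]
0.5 w [323. 298.] s [343. 172.] t [371. 208.]
0 w [322. 230.] s [346. 186.] t [369. 214.]
```

Emit:
move_arm(targets="-1 0 0 -3 0 0 0;-1 0 0 -3 0 0 0;-1 0 0 -3 0 0 0;-1 0 0 0 0 0 0;-1 0 0 0 0 0 0")

```text
clock: 28.0
eef_pos: [559.9, -119.3, 196.0]
tool_rot: [-3.141, 0.005, -3.128]
force: [-0.7, -0.2, -0.8]
width: 0.2
gripper_force: 0.0
```

```bash
python3 red.py; python3 - <<'E'
from h import *
s=get('side');
for th in(.7,.8,.9,1,1.1): print(th,proj(s,(670-112*np.cos(th),-116,63+112*np.sin(th))).round(1))
E
```

```text
[ 557.41384643 -119.53730141  192.71930749] [ 0.3495981  -0.1939872  -0.40002743]
w 383 [358.4 267.3]
w 224 [281.4 266.4]
s 31 [285.9 196.5]
s 30 [336.7 162.1]
t 47 [264.3 197.5]
t 20 [363.8 198. ]
1.77 w [319. 377.] s [313. 149.] t [373. 167.]
1.05 w [321. 297.] s [332. 158.] t [372. 192.]
0.5 w [321. 219.] s [343. 172.] t [371. 208.]
0 w [321. 182.] s [346. 186.] t [369. 214.]
0.7 [339.5 166.1]
0.8 [337.7 163.5]
0.9 [335.6 161.1]
1 [333.3 158.8]
1.1 [330.9 156.8]
```

The finger slid off in front; the bail stands at about 0.85. I redo it with the finger just behind the bar's centre and between the fins (y≈-89).

Emit:
move_arm(targets="-1 -2.4 1.5 0 0 0 0;-1 -2.3 1.5 0 0 0 0;-1 0 0 0 0 0 0;-1 0 0 2 0 0 0;-1 0 0 1.5 0 0 0")

```text
clock: 28.62
eef_pos: [604.4, -88.1, 156.9]
tool_rot: [3.141, -0.001, -3.127]
force: [-0.2, -0.2, -0.0]
width: -0.1
gripper_force: 0.0
```

Emit:
move_arm(targets="-1 0 0 0 0 0 0;-1 0.4 0 0.5 0 0 0;-1 0.5 0 0.6 0 0 0;-1 0.5 0 0.7 0 0 0;-1 0 0 0 0 0 0")

```text
clock: 29.03
eef_pos: [588.1, -89.1, 139.5]
tool_rot: [-3.141, -0.003, -3.128]
force: [-0.3, -0.2, -0.3]
width: -0.0
gripper_force: 0.0
```

```bash
python3 red.py
```

```text
[591.07481856 -89.12112194 140.8622204 ] [ 0.67479001  0.52363817 -0.37228126]
w 2112 [258.2 247.5]
s 32 [285.8 196.4]
s 18 [341.4 164.4]
t 47 [264.3 197.5]
1.77 w [273. 416.] s [313. 149.] t [373. 167.]
1.05 w [264. 319.] s [332. 158.] t [372. 192.]
0.5 w [271. 212.] s [343. 172.] t [371. 208.]
0 w [281. 167.] s [346. 186.] t [369. 214.]
```

Emit:
move_arm(targets="-1 0.5 0 0.6 0 0 0;-1 0.5 0 0.6 0 0 0;-1 0.4 0 0.7 0 0 0;-1 0.3 0 0.7 0 0 0;-1 0 0 0 0 0 0")

```text
clock: 29.6
eef_pos: [571.2, -89.4, 112.5]
tool_rot: [-3.142, -0.004, -3.128]
force: [0.2, -0.6, -0.7]
width: -0.1
gripper_force: 0.0
```

Emit:
move_arm(targets="-1 0.3 0 0.7 0 0 0;-1 0.2 0 0.7 0 0 0;-1 0.2 0 0.8 0 0 0;-1 0.2 0 0.8 0 0 0;-1 0 0 0 0 0 0")

```text
clock: 30.02
eef_pos: [563.1, -89.4, 82.5]
tool_rot: [3.141, -0.003, -3.128]
force: [-0.3, 0.2, -0.9]
width: 0.2
gripper_force: 0.0
```

```bash
python3 red.py
```

```text
[564.80233088 -89.13531926  84.22184919] [-0.14213208 -0.78642407  0.54022751]
w 2077 [257.5 248.2]
s 34 [285.9 196.4]
s 14 [347.2 179.9]
t 49 [264.5 197.6]
1.77 w [269. 504.] s [313. 149.] t [373. 167.]
1.05 w [254. 439.] s [332. 158.] t [372. 192.]
0.5 w [258. 310.] s [343. 172.] t [371. 208.]
0 w [271. 233.] s [346. 186.] t [369. 214.]
```

Emit:
move_arm(targets="-1 0.2 0 0.6 0 0 0;-1 0.1 0 0.5 0 0 0;-1 0 0 0.3 0 0 0;-1 0 0 0 0 0 0;-1 0 0 0 0 0 0")

```text
clock: 30.58
eef_pos: [561.2, -89.3, 70.0]
tool_rot: [-3.142, -0.001, -3.128]
force: [0.1, 0.7, -0.6]
width: 0.2
gripper_force: 0.0
```

Emit:
move_arm(targets="-1 0 0 0.2 0 0 0;-1 0 0 0.2 0 0 0;-1 0 0 0 0 0 0")

```text
clock: 30.83
eef_pos: [561.7, -89.3, 67.7]
tool_rot: [-3.141, 0.001, -3.128]
force: [-3.1, 0.2, 11.6]
width: 0.2
gripper_force: 5.7
```

```bash
python3 red.py
```

```text
[561.74390525 -89.31818589  67.71049148] [-2.37989656 -0.10069789 12.25293718]
w 2010 [255.9 249.6]
s 36 [286.1 196.4]
t 47 [264.3 197.5]
1.77 w [268. 525.] s [313. 149.] t [373. 167.]
1.05 w [250. 468.] s [332. 158.] t [372. 192.]
0.5 w [252. 335.] s [343. 172.] t [371. 208.]
0 w [268. 246.] s [346. 186.] t [369. 214.]
```

The bail is in its catches: tip at 67.7 (bar top 68) and 12 N. Next is the elbow.

Emit:
move_arm(targets="-1 0 0 0.2 0 0 0;-1 0 0 0 0 0 0;-1 0 0 -3 0 0 0;-1 0 0 -4 0 0 0;-1 0 0 -4 0 0 0")

```text
clock: 31.4
eef_pos: [560.6, -89.1, 175.0]
tool_rot: [3.141, -0.002, -3.127]
force: [0.7, -0.2, 0.2]
width: -0.2
gripper_force: 0.0
```

Emit:
move_arm(targets="-1 0 0 -4 0 0 0;1 0 0 -4 0 0 0;1 0 0 -4 0 0 0;1 -2 4 0 0 0 0;1 -2.1 4 0 0 0 0")

```text
clock: 31.82
eef_pos: [600.1, -17.8, 297.3]
tool_rot: [-3.139, 0.005, -3.136]
force: [-0.1, 0.3, 0.3]
width: 48.2
gripper_force: 0.0
```

Emit:
move_arm(targets="1 0 4 0 0 0 0;1 0 4 0 0 0 0;1 0 1 0 0 0 0;1 0 0 0 0 0 0;1 0 0 0 0 0 0")

```text
clock: 32.23
eef_pos: [597.1, 75.6, 294.2]
tool_rot: [-3.141, -0.0, -3.126]
force: [-0.1, -1.4, -0.9]
width: 85.7
gripper_force: 0.0
```

```bash
cat > el.py <<'E'
from h import *
d=get('wrist','we.png');s=get('side');t=get('top');st=read_state();print(st['eef_pos'],st['tool_rot'],np.abs(st['qd']).max())
red=lambda h,S,v:((h<5)|(h>175))&(S>170)&(v>90)
for b in blobs(s,red,12)[:4]: print('side red',b[0],b[1].round(1))
for b in blobs(t,red,12)[:4]: print('top red',b[0],b[1].round(1))
print('bail0',proj(s,(558,-116,63)),proj(t,(558,-116,63)))
def rep(n,D,fi,cond,z,amin):
    for b in blobs(D,cond,amin)[:5]:
        ys,xs=np.where(b[3]); P=np.array([onz(D,x,y,z,fi)[:2] for x,y in zip(xs,ys)],np.float32)
        r=cv2.minAreaRect(P); c=cv2.boxPoints(r);e=[c[1]-c[0],c[2]-c[1]];L=[np.linalg.norm(x) for x in e];k=int(np.argmax(L))
        if abs(r[0][1]-81)<120 and abs(r[0][0]-600)<120: print(n,b[0],b[1].round(1),'rect',np.round(r[0],1),np.round(sorted(L),1),'yaw',round(np.degrees(np.arctan2(e[k][1],e[k][0]))%180,1))
blue=lambda h,S,v:(h>100)&(h<125)&(S>130)&(v>60)
cop=lambda h,S,v:(h>3)&(h<14)&(S>120)&(v>120)
for n,D,fi in(('w',d,True),('t',t,False)): rep(n+' mark',D,fi,blue,97,20); rep(n+' copper',D,fi,cop,150,60)
cv2.imwrite('pics/elc.png',cv2.resize(cv2.cvtColor(d['color'],cv2.COLOR_RGB2BGR)[60:400,120:520],(800,680))[:600])
E
python3 el.py
```

```text
[597.46883542  73.02977269 294.00256718] [-3.14018701e+00 -3.83640198e-04 -3.13082233e+00] 0.0072584269377583555
side red 33 [285.9 196.4]
side red 20 [345.7 184.9]
top red 48 [264.3 197.6]
top red 47 [371.3 212.9]
bail0 [345.71006692 185.56970106] [368.88449928 213.63030545]
w mark 499 [310.6 132.9] rect [557.6  68.2] [13.2 48.2] yaw 20.4
w copper 2061 [330.6 211.7] rect [636.4  90. ] [33.9 87. ] yaw 8.6
```

Emit:
move_arm(targets="1 0 0 0 0 0 -6.9;1 -0.4 0.9 0 0 0 0;1 0 0 4 0 0 0;1 0 0 3 0 0 0;1 0 0 0 0 0 0")

```text
clock: 32.8
eef_pos: [596.8, 82.4, 218.7]
tool_rot: [-3.14, -0.01, -3.011]
force: [-1.3, -1.6, -0.9]
width: 85.2
gripper_force: 0.0
```

Emit:
move_arm(targets="1 0 0 0 0 0 0;1 0 0 0 0 0 0")

```text
clock: 32.97
eef_pos: [601.1, 85.2, 225.8]
tool_rot: [3.141, 0.002, -3.009]
force: [0.8, 0.3, 0.5]
width: 85.3
gripper_force: 0.0
```

```bash
python3 el.py
```

```text
[601.2221617   85.28895542 226.36350714] [ 3.14124787  0.00354386 -3.00835383] 0.009941631467278248
side red 34 [285.9 196.4]
side red 17 [345.8 184.8]
top red 48 [371.7 212.8]
top red 46 [264.3 197.5]
bail0 [345.71006692 185.56970106] [368.88449928 213.63030545]
w mark 796 [303.9 135.7] rect [557.7  68.2] [13.4 48.4] yaw 20.7
w mark 38 [211.  189.3] rect [617.2 -14.7] [ 4.1 10.4] yaw 1.0
w copper 3155 [317.8 238.2] rect [637.8  89.7] [35.3 87.3] yaw 7.5
```

View pics/elc.png

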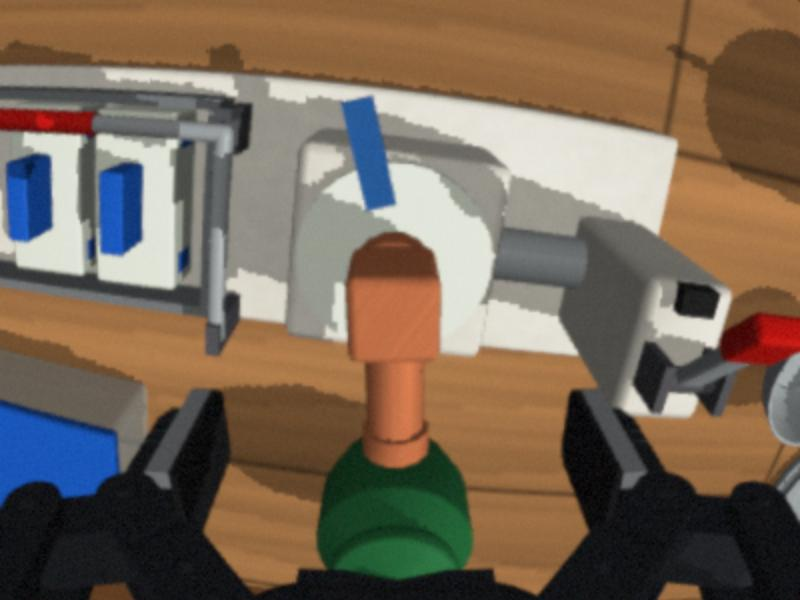

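The picture shows the hub centred between the open fingers with its flats aligned, the outlet pointing straight away, the mark running from crop (380,207) to (358,99), and the bail closed over the blocks clear of the fins.

```bash
python3 - <<'E'
from h import *
d=get('wrist')
g=lambda u,v,z:onz(d,120+u/2,60+v/2,z,True)
h=g(394,318,168);a=g(358,99,97);b=g(380,207,97)
print(h,a,b,'line',np.degrees(np.arctan2(*(a-b)[1::-1])),'axis->out',np.degrees(np.arctan2(*(a-h)[1::-1])),np.linalg.norm((a-h)[:2]))
o=g(397,450,145);print('mouth',o,np.degrees(np.arctan2(*(o-h)[1::-1])))
E
```

```text
[604.0408552   85.68418413 168.        ] [534.90686425  60.71754494  97.        ] [581.70850779  76.35940227  97.        ] line -161.51954831210304 axis->out -160.14362218487946 73.50402557925456
mouth [676.43815943  96.64124117 145.        ] 8.606185098373421
```

Emit:
move_arm(targets="1 0 0 3 0 0 0;1 0 0 3 0 0 0;1 0 0 2 0 0 0;1 0 0 0.8 0 0 0;1 0 0 0 0 0 0")

```text
clock: 33.58
eef_pos: [599.4, 84.5, 135.3]
tool_rot: [-3.141, -0.002, -3.008]
force: [0.1, 0.4, -0.1]
width: 85.1
gripper_force: 0.0
```

Emit:
move_arm(targets="1 0 0 0 0 0 0;-1 0 0 0 0 0 0;-1 0 0 0 0 0 0;-1 0 0 0 0 0 0;-1 0 0 0 0 0 0")

```text
clock: 34.0
eef_pos: [600.5, 84.9, 137.2]
tool_rot: [-3.141, 0.002, -3.008]
force: [-0.0, 0.1, 0.4]
width: 38.7
gripper_force: 0.0
```

Emit:
move_arm(targets="-1 0 0 0 0 0 0;-1 0 0 0 0 0 0;-1 0 0 0 0 0 0")

```text
clock: 34.25
eef_pos: [600.5, 84.5, 137.3]
tool_rot: [-3.141, 0.001, -3.008]
force: [-1.0, -1.4, 5.6]
width: 32.7
gripper_force: 61.6
```

Emit:
move_arm(targets="-1 0 0 0.008 0 0 6;-1 0 0 0.008 0 0 7;-1 0 0 0.008 0 0 7;-1 0 0 0 0 0 0")

```text
clock: 34.58
eef_pos: [600.7, 86.2, 137.1]
tool_rot: [3.14, 0.002, 2.924]
force: [0.3, 2.5, 5.5]
width: 33.7
gripper_force: 61.4
```

Emit:
move_arm(targets="-1 0 0 0.008 0 0 7;-1 0 0 0.008 0 0 7;-1 0 0 0.008 0 0 7;-1 0 0 0.008 0 0 7;-1 0 0 0 0 0 0")

```text
clock: 35.0
eef_pos: [601.7, 88.2, 136.8]
tool_rot: [3.135, 0.001, 2.439]
force: [2.0, 4.5, 3.1]
width: 32.7
gripper_force: 61.2
```

```bash
python3 el.py | grep -v red; python3 -c "
from h import *
print(read_state())"
```

```text
[601.67171904  88.16950165 136.81655762] [3.13529188e+00 2.67862896e-04 2.44417937e+00] 0.006468131298084592
bail0 [345.71006692 185.56970106] [368.88449928 213.63030545]
w mark 1616 [246.8 195.2] rect [557.4  69.3] [15.8 48.8] yaw 19.9
w mark 307 [180.9 295.8] rect [579.4 -35.3] [ 9.9 33.8] yaw 91.3
w mark 31 [193.7 254.7] rect [562.6   7.1] [2.6 7.2] yaw 92.0
w copper 4582 [319.2 281.3] rect [603.6  87.3] [35.5 62.9] yaw 137.0
w copper 522 [322.3 337.4] rect [638.9  61.2] [16.9 20. ] yaw 138.6
{'clock': 35.15, 'qpos': array([ 0.09407927,  0.71730221, -0.46339574,  1.72416811,  0.4194508 ,
        0.79454322,  0.30615301]), 'qd': array([ 0.00646813,  0.00088636, -0.00614459, -0.00262602,  0.00057193,
        0.00091555,  0.00057364]), 'tau': array([  2.76059255, -52.7215898 ,  -2.72545204, -12.69737899,
         0.95716897,   1.56803515,   0.08515743]), 'eef_pos': array([601.67171904,  88.16950165, 136.81655762]), 'tool_rot': array([3.13529188e+00, 2.67862896e-04, 2.44417937e+00]), 'force': array([1.6080745 , 4.94026051, 2.74401867]), 'torque': array([ 1.26323969, -0.45365928, -0.13431778]), 'gripper_force': 61.22228980064392, 'width': 33.349535237759966}
```

Emit:
move_arm(targets="-1 0 0.15 0.008 0 0 7;-1 0 0.1 0.008 0 0 7;-1 0 0.06 0.008 0 0 7;-1 0 0.06 0.008 0 0 7;-1 0 0.06 0.008 0 0 7")

```text
clock: 35.57
eef_pos: [604.5, 89.8, 136.4]
tool_rot: [3.138, -0.002, 1.828]
force: [0.9, 3.8, 4.9]
width: 33.2
gripper_force: 61.8
```

Emit:
move_arm(targets="-1 0 0.06 0.008 0 0 7;-1 0 0.06 0.008 0 0 7;-1 0 0.06 0.008 0 0 7;-1 0 0.06 0.008 0 0 7;-1 0 0 0 0 0 0")

```text
clock: 35.98
eef_pos: [606.9, 89.8, 136.1]
tool_rot: [3.139, -0.003, 1.339]
force: [0.6, 3.6, 5.3]
width: 33.4
gripper_force: 61.7
```

Emit:
move_arm(targets="-1 0 0.06 0.008 0 0 7;-1 0 0.06 0.008 0 0 7;-1 0 0.06 0.008 0 0 7;-1 0 0.06 0.008 0 0 7;-1 0 0 0 0 0 0")

```text
clock: 36.4
eef_pos: [609.1, 88.6, 135.7]
tool_rot: [3.141, -0.003, 0.851]
force: [0.5, 3.5, 5.5]
width: 33.3
gripper_force: 61.7
```

```bash
python3 el.py | grep -v red; python3 -c "
from h import *
s=read_state();print(s['force'],s['torque'],np.degrees(s['tool_rot']))"
```

```text
[609.03110185  88.56740541 135.7400561 ] [ 3.14102769 -0.00338978  0.85530449] 0.005952640482839652
bail0 [345.71006692 185.56970106] [368.88449928 213.63030545]
w mark 80 [426.6 272. ] rect [644.7   9.8] [6.6 8.5] yaw 178.6
w copper 5438 [318.1 271.4] rect [607.8  87.8] [34.8 63.5] yaw 51.8
[0.3748719  3.57212665 5.82481586] [ 0.61042395 -0.17585968 -0.13911361] [179.96762998  -0.19422011  49.00533728]
```

Emit:
move_arm(targets="-1 0 0.06 0.008 0 0 7;-1 0 0.06 0.008 0 0 7;-1 0 0.06 0.008 0 0 7;-1 0 0.05 0.008 0 0 6.5;-1 0 0 0 0 0 0")

```text
clock: 36.97
eef_pos: [610.4, 86.5, 135.5]
tool_rot: [-3.141, -0.003, 0.371]
force: [0.5, 2.6, 6.8]
width: 32.9
gripper_force: 61.8
```

Emit:
move_arm(targets="-1 0 0 0 0 0 0;-1 0 0 0 0 0 0;1 0 0 0 0 0 0;1 0 0 0 0 0 0;1 0 0 0 0 0 0")

```text
clock: 37.38
eef_pos: [608.5, 84.4, 133.8]
tool_rot: [-3.142, 0.002, 0.372]
force: [-0.1, 0.4, -0.3]
width: 68.3
gripper_force: 0.0
```

Emit:
move_arm(targets="1 0 0 0 0 0 0;1 0 0 0 0 0 0;1 0 0 -2 0 0 0;1 0 0 -4 0 0 0;1 0 0 -3 0 0 0")

```text
clock: 37.8
eef_pos: [609.0, 84.6, 225.5]
tool_rot: [3.141, 0.001, 0.37]
force: [1.0, -0.3, 0.7]
width: 85.6
gripper_force: 0.0
```

Emit:
move_arm(targets="1 0 0 0 0 0 0;1 0 0 0 0 0 0;1 0 0 0 0 0 0")

```text
clock: 38.05
eef_pos: [608.7, 84.8, 223.9]
tool_rot: [-3.141, 0.001, 0.37]
force: [-0.8, -0.4, -1.0]
width: 85.5
gripper_force: 0.0
```

```bash
python3 el.py | grep -v red; python3 -c "
from h import *
s=read_state();print(s['force'],np.degrees(s['tool_rot']))
d=get('wrist')
cop=lambda h,S,v:(h>3)&(h<14)&(S>120)&(v>120)
b=blobs(d,cop,300)[0];print(b[0],b[1],b[2],cv2.boxPoints(b[2]).round(),d['cx'])
"
```

```text
[608.26851363  84.81154942 222.89847706] [-3.14102541e+00  2.87370779e-03  3.69956759e-01] 0.0036822300977091124
bail0 [345.71006692 185.56970106] [368.88449928 213.63030545]
w mark 54 [423.3 184.6] rect [647.5  -6.4] [7.  8.5] yaw 171.2
w mark 44 [397.4 237.7] rect [588.6  -7.8] [ 5.2 11.2] yaw 27.2
w copper 3253 [314.3 236.5] rect [579.9  77. ] [35.  94.7] yaw 17.9
w copper 69 [312.2 179.7] rect [629.1  96.9] [ 3.8 15.2] yaw 111.2
[-0.39370375 -0.07930243 -0.55322648] [-1.79967500e+02  1.64651328e-01  2.11969609e+01]
3269 [314.43346589 236.3487305 ] ((314.28857421875, 238.3429718017578), (45.24154281616211, 107.47364807128906), 1.9091525077819824) [[290. 291.]
 [293. 184.]
 [339. 185.]
 [335. 293.]] 317.4611618461155
```

Emit:
move_arm(targets="1 0 3 -2 0 0 0;1 0 3 -2 0 0 0;1 0 3 -2 0 0 0;1 0 0 0 0 0 0;1 0 0 0 0 0 0")

```text
clock: 38.67
eef_pos: [642.6, -2.0, 284.8]
tool_rot: [3.14, -0.001, 0.365]
force: [-0.1, 0.6, -0.6]
width: 85.2
gripper_force: 0.0
```

```bash
cat > ang.py <<'E'
from h import *
d=get('wrist','ang.png');t=get('top','angt.png')
st=read_state();print(st['eef_pos'],np.degrees(st['tool_rot']))
def sl(D,fi,cond,z,c,dirdeg,s0,s1,name,amin=30):
    u=np.array([np.cos(np.radians(dirdeg)),np.sin(np.radians(dirdeg))]);n=np.array([-u[1],u[0]])
    Q=[]
    for b in blobs(D,cond,amin):
        ys,xs=np.where(b[3]); P=np.array([onz(D,x,y,z,fi)[:2] for x,y in zip(xs,ys)])-c
        if np.abs(P.mean(0)).max()<120: Q.append(np.c_[P@u,P@n])
    if not Q: print(name,'none');return
    Q=np.vstack(Q);Q=Q[np.abs(Q[:,1])<40]; S=[];Mi=[];W=[]
    for s in np.arange(s0,s1,3):
        q=Q[(Q[:,0]>=s)&(Q[:,0]<s+3),1]
        if len(q)>2: S.append(s+1.5);Mi.append((q.max()+q.min())/2);W.append(q.max()-q.min())
    if len(S)<3: print(name,'few');return
    p=np.polyfit(S,Mi,1);print(name,'s range',Q[:,0].min().round(),Q[:,0].max().round(),'dir',round(dirdeg+np.degrees(np.arctan(p[0])),2),'offset at axis',p[1].round(1),'at 66',np.polyval(p,66).round(1),'W',np.round(W).astype(int))
blue=lambda h,S,v:(h>100)&(h<125)&(S>110)&(v>40)
cop=lambda h,S,v:(h>3)&(h<14)&(S>110)&(v>60)
c=np.array([601,82.])
for n,D,fi in(('w',d,True),('t',t,False)):
    sl(D,fi,cop,143,c,-160,25,60,n+' pipe'); sl(D,fi,blue,97,c,-160,15,64,n+' mark',8)
E
python3 ang.py
```

```text
[640.97984518   1.9445205  283.15283433] [-1.79894048e+02  1.06581562e-01  2.12169664e+01]
w pipe s range -30.0 73.0 dir -155.41 offset at axis -4.1 at 66 1.2 W [23 24 24 23 24 24 23 32 29 29 29 30]
w mark s range 25.0 70.0 dir -159.35 offset at axis 1.8 at 66 2.6 W [1 4 5 6 5 6 6 6 5 6 6 6 5 6]
t pipe s range -24.0 64.0 dir -165.41 offset at axis 4.4 at 66 -1.9 W [16 16 20 20 20 20 17 17 17 17 17 14]
t mark none
```

Emit:
move_arm(targets="1 0 -4 0 0 0 0;1 0 -4 0 0 0 0;1 0 -4 0 0 0 0;1 0 -4 0 0 0 0;1 0 -2 0 0 0 0")

```text
clock: 39.18
eef_pos: [572.5, 177.0, 283.0]
tool_rot: [-3.136, 0.003, 0.379]
force: [0.1, 1.4, 0.2]
width: 85.3
gripper_force: 0.0
```

Emit:
move_arm(targets="1 0 0 0 0 0 0;1 0 0 0 0 0 0;1 0 0 0 0 0 0;1 0 0 0 0 0 0")

```text
clock: 39.52
eef_pos: [576.9, 167.5, 283.9]
tool_rot: [3.141, 0.001, 0.368]
force: [-0.1, 0.2, 0.0]
width: 85.4
gripper_force: 0.0
```

```bash
python3 ang.py
```

```text
[577.11146826 167.3153319  284.16298336] [1.79963735e+02 2.29454043e-02 2.10542160e+01]
w pipe s range -30.0 72.0 dir -158.4 offset at axis -1.2 at 66 0.6 W [22 22 22 22 24 23 24 27 28 30 32 30]
w mark s range 24.0 69.0 dir -158.96 offset at axis -6.0 at 66 -4.8 W [2 4 6 6 6 7 7 8 9 9 9 9 9 9]
t pipe s range -24.0 64.0 dir -157.83 offset at axis -0.4 at 66 2.1 W [16 16 20 20 17 20 17 17 20 23 23 24]
t mark few
```

Seen from both sides, the outlet is about 1–2° short of the mark, so I regrip the hub squarely and turn it a touch.

Emit:
move_arm(targets="1 0 3 0 0 0 0;1 0 3 0 0 0 0;1 0 3 0 0 0 0;1 0 0 0 0 0 0;1 0 0 0 0 0 0")

```text
clock: 40.03
eef_pos: [610.0, 81.0, 284.3]
tool_rot: [3.14, 0.0, 0.363]
force: [0.1, 0.9, 0.2]
width: 85.5
gripper_force: 0.0
```

Emit:
move_arm(targets="1 0 0 4 0 0 0;1 0 0 4 0 0 0;1 0 0 4 0 0 0;1 0 0 2 0 0 0;1 0 0 1 0 0 0")

```text
clock: 40.45
eef_pos: [606.5, 85.6, 130.7]
tool_rot: [-3.139, 0.006, 0.37]
force: [-0.3, -0.5, 0.4]
width: 85.4
gripper_force: 0.0
```

Emit:
move_arm(targets="1 0 0 0 0 0 0;1 0 0 0 0 0 0;-1 0 0 0 0 0 0;-1 0 0 0 0 0 0;-1 0 0 0 0 0 0")

```text
clock: 40.87
eef_pos: [610.3, 85.1, 136.1]
tool_rot: [3.141, -0.003, 0.37]
force: [-0.1, 0.1, 0.0]
width: 51.7
gripper_force: 0.0
```

Emit:
move_arm(targets="-1 0 0 0 0 0 0;-1 0 0 0 0 0 0;-1 0 0 0 0 0 0;-1 0 0 0 0 0 0;-1 0 0 0 0 0 0")

```text
clock: 41.28
eef_pos: [609.6, 85.9, 135.8]
tool_rot: [-3.141, -0.002, 0.371]
force: [-3.2, 1.4, 6.7]
width: 32.9
gripper_force: 60.7
```

```bash
python3 -c "
from h import *
s=read_state();print(s['force'],s['torque'],s['eef_pos'],np.degrees(s['tool_rot']),s['width'])"
```

```text
[-3.24969687  1.41139738  6.73197825] [0.1978877  0.40808972 0.0185284 ] [609.559376    85.91748782 135.82612686] [-1.79955392e+02 -9.29778912e-02  2.12329666e+01] 32.911440460931004
```

Emit:
move_arm(targets="-1 0 0.01 0 0 0 0.5;-1 0 0 0 0 0 0.5;-1 0 0 0 0 0 0;-1 0 0 0 0 0 0;-1 0 0 0 0 0 0")

```text
clock: 41.7
eef_pos: [609.6, 85.9, 135.8]
tool_rot: [-3.141, -0.002, 0.353]
force: [-1.6, 0.8, 5.6]
width: 33.2
gripper_force: 60.8
```

```bash
python3 -c "
from h import *
s=read_state();print(s['force'],s['torque'],s['eef_pos'],np.degrees(s['tool_rot']),s['width'])"
```

```text
[-1.556759    0.81755915  5.62656328] [0.23632837 0.3474879  0.06154802] [609.57518344  85.89110771 135.81368836] [-1.79952675e+02 -9.17070869e-02  2.02405964e+01] 33.24686622807538
```

Emit:
move_arm(targets="1 0 0 0 0 0 0;1 0 0 0 0 0 0;1 0 0 0 0 0 0;1 0 0 0 0 0 0;1 0 0 0 0 0 0")

```text
clock: 42.12
eef_pos: [609.3, 84.6, 134.3]
tool_rot: [3.141, 0.0, 0.352]
force: [-0.7, 0.4, -1.0]
width: 85.4
gripper_force: 0.0
```

Emit:
move_arm(targets="1 0 0 -3 0 0 0;1 0 0 -4 0 0 0;1 0 0 -4 0 0 0;1 0 0 -4 0 0 0;1 0 3 0 0 0 0")

```text
clock: 42.53
eef_pos: [622.9, 64.5, 293.0]
tool_rot: [-3.139, -0.015, 0.362]
force: [1.7, 1.3, 0.7]
width: 85.3
gripper_force: 0.0
```

Emit:
move_arm(targets="-1 0 3 0 0 0 0;-1 0 3 0 0 0 0;-1 0 0 0 0 0 0;-1 0 0 0 0 0 0;-1 0 0 0 0 0 0")

```text
clock: 42.95
eef_pos: [640.1, 1.0, 284.0]
tool_rot: [-3.14, 0.0, 0.352]
force: [0.3, 0.4, -0.5]
width: 25.7
gripper_force: 0.0
```

```bash
python3 ang.py; python3 el.py | grep red
```

```text
[640.01533516   2.23056432 284.15448409] [-1.79920655e+02  1.10319133e-02  2.03118168e+01]
w pipe s range -30.0 74.0 dir -156.62 offset at axis -4.0 at 66 -0.1 W [24 23 23 23 23 23 24 29 29 29 30 30]
w mark s range 25.0 68.0 dir -160.0 offset at axis 2.2 at 66 2.2 W [1 4 5 6 6 7 6 6 7 7 6 6 6 6]
t pipe s range -23.0 64.0 dir -170.72 offset at axis 7.1 at 66 -5.4 W [16 16 20 20 17 17 17 14 13 13 13 13]
t mark none
side red 32 [285.8 196.4]
side red 20 [346.  184.6]
top red 65 [368.8 212.9]
top red 48 [264.4 197.6]
```

Emit:
move_arm(targets="-1 0 -4 0 0 0 0;-1 0 -4 0 0 0 0;-1 0 -4 0 0 0 0;-1 0 -4 0 0 0 0;-1 0 -2 0 0 0 0")

```text
clock: 43.62
eef_pos: [575.5, 176.5, 284.5]
tool_rot: [-3.137, 0.0, 0.36]
force: [-0.0, 0.7, -0.9]
width: -0.2
gripper_force: 0.0
```

Emit:
move_arm(targets="-1 0 0 0 0 0 0;-1 0 0 0 0 0 0;-1 0 0 0 0 0 0;-1 0 0 0 0 0 0")

```text
clock: 43.95
eef_pos: [578.8, 167.5, 284.5]
tool_rot: [3.14, -0.0, 0.35]
force: [-0.4, -1.0, 0.7]
width: -0.2
gripper_force: 0.0
```

```bash
python3 ang.py; python3 el.py | grep red;python3 - <<'E'
from h import *
d=get('wrist');s=get('side')
red=lambda h,S,v:((h<5)|(h>175))&(S>170)&(v>90)
for b in blobs(d,red,12)[:4]: print('w red',b[0],b[1].round(1),cv2.boxPoints(b[2]).round())
E
```

```text
[578.80885837 167.58952344 284.42813159] [ 1.79955046e+02 -4.05828346e-03  2.00367852e+01]
w pipe s range -30.0 72.0 dir -161.08 offset at axis -0.5 at 66 -1.7 W [22 22 22 23 25 23 23 30 29 30 30 30]
w mark s range 25.0 69.0 dir -159.09 offset at axis -6.5 at 66 -5.4 W [1 2 5 5 6 7 7 6 6 7 7 8 6 8]
t pipe s range -23.0 64.0 dir -160.38 offset at axis 1.0 at 66 0.5 W [16 16 20 20 17 17 20 17 20 23 23 23]
t mark few
side red 34 [286.  196.4]
side red 22 [345.9 184.7]
top red 65 [368.8 212.9]
w red 998 [263.8 174.6] [[243. 184.]
 [253. 154.]
 [285. 164.]
 [274. 195.]]
w red 243 [492.7 242.9] [[476. 240.]
 [478. 233.]
 [510. 246.]
 [508. 253.]]
```

The outlet is now within about 1° of the mark. Next, the lever.

```bash
python3 - <<'E'
from h import *
d=get('wrist');s=get('side');t=get('top')
red=lambda h,S,v:((h<5)|(h>175))&(S>170)&(v>90)
w=blobs(d,red,300)[0][1]; a=[b[1] for b in blobs(s,red,12) if b[1][0]<300][0]; tt=[b[1] for b in blobs(t,red,12) if b[1][0]<300]
print(w,a,tt,tri((d,*w,True),(s,*a)))
if tt: print(tri((d,*w,True),(t,*tt[0])),tri((s,*a),(t,*tt[0])))
E
```

```text
[264.507 174.512] [285.84375 196.4375 ] [] [585.2027169  215.69033164 194.65987819]
```

Emit:
move_arm(targets="-1 0.8 -2.1 0 0 0 0;-1 0.9 -2.1 0 0 0 0;-1 0 0 3.5 0 0 0;-1 0 0 3.5 0 0 0;-1 0 0 0 0 0 0")

```text
clock: 44.87
eef_pos: [575.3, 213.9, 208.4]
tool_rot: [3.141, 0.012, 0.354]
force: [-0.2, -0.9, -0.1]
width: 0.0
gripper_force: 0.0
```

Emit:
move_arm(targets="-1 0 0 0 0 0 0;-1 -0.5 -0.2 1.1 0 0 0;-1 -0.4 -0.1 1.1 0 0 0;-1 0 0 0 0 0 0;-1 0 0 0 0 0 0")

```text
clock: 45.28
eef_pos: [571.6, 214.4, 194.4]
tool_rot: [3.141, -0.003, 0.352]
force: [0.3, -0.4, 0.5]
width: -0.0
gripper_force: 0.0
```

```bash
cat > lv.py <<'E'
from h import *
d=get('wrist');s=get('side');st=read_state();print(st['eef_pos'],st['force'])
red=lambda h,S,v:((h<5)|(h>175))&(S>150)&(v>70)
for n,D in(('w',d),('s',s)):
    for b in blobs(D,red,8)[:4]: print(n,b[0],b[1].round(1))
for th in(.83,.5,.25,0):
    p=(625-60*np.cos(th),214,150+60*np.sin(th));print(th,proj(d,p,True).round(),proj(s,p).round(1))
E
python3 lv.py
```

```text
[572.06820697 214.34235134 194.43578197] [0.41317554 0.06182956 0.39553007]
w 1206 [317.8 235.1]
w 256 [547.2 277.3]
w 8 [  4.2 302.6]
s 36 [289.2 201.2]
s 29 [345.5 185. ]
0.83 [327. 239.] [286.4 196.3]
0.5 [319. 245.] [290.  201.8]
0.25 [316. 242.] [291.7 206.3]
0 [315. 234.] [292.5 210.5]
```

Emit:
move_arm(targets="-1 -0.3 -0.1 0.9 0 0 0;-1 -0.2 -0.1 0.9 0 0 0;-1 -0.1 0 0.8 0 0 0;-1 0 0 0.7 0 0 0;-1 0 0 0 0 0 0")

```text
clock: 45.8
eef_pos: [562.9, 213.7, 157.3]
tool_rot: [3.141, 0.003, 0.352]
force: [0.2, -0.2, -0.4]
width: 0.0
gripper_force: 0.0
```

Emit:
move_arm(targets="-1 0 0 0.4 0 0 0;-1 0 0 0.3 0 0 0;-1 0 0 0 0 0 0;-1 0 0 0 0 0 0")

```text
clock: 46.13
eef_pos: [564.1, 214.0, 155.6]
tool_rot: [-3.141, -0.001, 0.352]
force: [-6.6, -2.6, 21.7]
width: -0.2
gripper_force: 11.1
```

```bash
python3 lv.py
```

```text
[564.08898122 214.03281614 155.55933993] [-6.70649607 -2.52524424 22.41560814]
w 769 [315.7 240.5]
w 274 [566.5 287.9]
s 34 [291.9 212. ]
s 30 [345.6 184.9]
0.83 [336. 267.] [286.4 196.3]
0.5 [324. 270.] [290.  201.8]
0.25 [320. 264.] [291.7 206.3]
0 [318. 253.] [292.5 210.5]
```

The lever is at its stop (155.6 mm, 22 N). I retreat and check everything.

Emit:
move_arm(targets="-1 0 0 -2 0 0 0;-1 0 0 -4 0 0 0;-1 0 0 -4 0 0 0;-1 0 0 -4 0 0 0;-1 -3.5 0 0 0 0 0")

```text
clock: 46.65
eef_pos: [542.3, 206.0, 301.6]
tool_rot: [-3.141, -0.025, 0.352]
force: [1.6, 1.3, 1.5]
width: 0.1
gripper_force: 0.0
```

Emit:
move_arm(targets="-1 -3.5 -1 0 0 0 0;-1 -3.5 -1 0 0 0 0;-1 -3.5 -1 0 0 0 0;-1 0 0 0 0 0 0;-1 0 0 0 0 0 0")

```text
clock: 47.07
eef_pos: [421.0, 194.0, 292.9]
tool_rot: [-3.141, -0.001, 0.354]
force: [1.0, 0.4, -1.1]
width: -0.1
gripper_force: 0.0
```

```bash
python3 lv.py | head -8; python3 ang.py; python3 - <<'E'
from h import *
t=get('top')
blue=lambda h,S,v:(h>100)&(h<125)&(S>130)&(v>60)
red=lambda h,S,v:((h<5)|(h>175))&(S>150)&(v>70)
for b in blobs(t,blue,8): print('blue',b[0],b[1].round(1),onz(t,*b[1],86).round(0))
for b in blobs(t,red,8): 
    if b[1][1]<260: print('red',b[0],b[1].round(1))
print('lever0',proj(t,(565,214,153)),'bail0',proj(t,(558,-116,63)))
E
```

```text
[423.61693394 194.26523473 292.9298902 ] [0.33341053 0.04390145 0.68940919]
w 747 [351.2  31.6]
w 230 [545.7 153.5]
w 9 [ 20.7 189.6]
s 52 [292.2 211. ]
s 29 [345.3 185.2]
0.83 [367.   1.] [286.4 196.3]
0.5 [359.  18.] [290.  201.8]
[423.77987454 194.10381509 292.52578082] [ 1.79983107e+02 -8.72181332e-02  2.01353975e+01]
w pipe s range -28.0 66.0 dir -159.02 offset at axis -1.6 at 66 -0.5 W [26 26 25 25 26 27 25 26 26 31 31 31]
w mark s range 21.0 69.0 dir -162.21 offset at axis -1.1 at 66 -3.7 W [12 11 12 12 12 12 15 15 15 16 16 15 15 15 15]
t pipe s range -23.0 64.0 dir -160.38 offset at axis 1.0 at 66 0.5 W [16 16 20 20 17 17 20 17 20 23 23 23]
t mark few
blue 1678 [382.3 141.5] [ 796. -155.   86.]
blue 55 [370.5 199.6] [ 602. -119.   86.]
blue 52 [352.5 199. ] [602. -60.  86.]
blue 11 [315.4 216.9] [541.  60.  86.]
red 75 [368.3 212.7]
red 64 [265.8 205.4]
lever0 [265.65171127 205.81296963] bail0 [368.88449928 213.63030545]
```

```bash
python3 -c "
from cell import order
print(order.finish_job())"
```

```text
the job is handed in; nothing more can be done
None
```

The job is handed in, with every step done in the order asked: the spent cassette is in the tray, both fresh cassettes (only two were laid out) are in the bay, the bail is in its catches, the elbow is about 1° short of the mark, and the lever is fully down.

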